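# Full bottles to the rack, empties to the crate

## Task

Clear away the four to six green bottles that stand on the dark front counter: some are full and some are empty, which you can only tell by their weight. Swing the keeper bar of the wooden rack back, stand every full bottle in a free pocket of the rack and every empty one in a cell of the grey crate, one bottle to a place, then swing the keeper fully shut over the rack again. Leave the sauce bottle in its pocket, and leave the salt shaker standing.

Things in the scene. Friction and masses are not known exactly. Their poses are not given: they have to be found in the camera images.
- rack: Fixed wooden bottle rack on the counter, 68 mm deep (its x) by 270 mm long (its y), walls 75 mm high, with four square pockets in a row along its y; each pocket is 56 mm square inside, its floor 6 mm above the counter, with 6 mm walls between (pitch 62 mm). Origin: centre of its underside. Its x points away from the robot at yaw 0.
- keeper (a joint): Swing of the rack's keeper, a U-shaped steel bar that pivots in the two ends of the rack, 292 mm wide over its arms. 0 = closed (stop): the arms stand upright and the bar runs along the rack's y, straight above the caps. It grows as the bar swings away over the back of the rack (toward the rack's +x), to the stop at 1.65 rad. It turns stiffly (about 1.5 N at the bar) and stays where it is left.
- keeper_grip (a point): Middle of the keeper's bar, where a black rubber sleeve 13 mm thick and 70 mm long (along the rack's y) sits. It is 183 mm above the counter when closed, and moves on an arc of 128 mm radius about the pivot line, which is parallel to the rack's y through a point 55 mm above the rack's origin. The steel bar itself is 8 mm thick.
- crate: Grey plastic crate for empties, loose, 0.8 kg, 194 mm long (its x) by 68 mm wide (its y), walls 80 mm high and 5 mm thick, with three cells in a row along its x, each 58 mm square inside (pitch 63 mm). Origin: centre of its underside.
- sauce_bottle: Dark brown sauce bottle with a white cap, 53 mm thick, 162 mm tall, that already stands in one end pocket of the rack (the one at the rack's +y). It belongs there.
- salt_shaker: Glass salt shaker, 44 mm thick, 90 mm tall, standing among the bottles; not part of the work. Origin: centre of its underside.
- pocket_0 (a point): Centre of the floor of rack pocket 0 (counted from the rack's -y end), 6 mm above the counter.
- pocket_1 (a point): Centre of the floor of rack pocket 1 (counted from the rack's -y end), 6 mm above the counter.
- pocket_2 (a point): Centre of the floor of rack pocket 2 (counted from the rack's -y end), 6 mm above the counter.
- pocket_3 (a point): Centre of the floor of rack pocket 3 (counted from the rack's -y end), 6 mm above the counter.
- cell_0 (a point): Centre of the floor of crate cell 0 (counted from the crate's -x end, nearest the robot), 5 mm above the counter.
- cell_1 (a point): Centre of the floor of crate cell 1 (counted from the crate's -x end, nearest the robot), 5 mm above the counter.
- cell_2 (a point): Centre of the floor of crate cell 2 (counted from the crate's -x end, nearest the robot), 5 mm above the counter.
- bottle_1: Small dark green bottle, 46 mm thick, 151 mm tall; hold it by the green cap, 27 mm thick, 132 to 151 mm above the underside. All look alike: a full one weighs about 0.27 kg, an empty one about 0.12 kg, within a tenth or so; only lifting tells. Origin: centre of the underside. It may be absent. (The green bottle far back on the white counter is not part of the work.)
- bottle_2: Small dark green bottle, 46 mm thick, 151 mm tall; hold it by the green cap, 27 mm thick, 132 to 151 mm above the underside. All look alike: a full one weighs about 0.27 kg, an empty one about 0.12 kg, within a tenth or so; only lifting tells. Origin: centre of the underside. It may be absent. (The green bottle far back on the white counter is not part of the work.)
- bottle_3: Small dark green bottle, 46 mm thick, 151 mm tall; hold it by the green cap, 27 mm thick, 132 to 151 mm above the underside. All look alike: a full one weighs about 0.27 kg, an empty one about 0.12 kg, within a tenth or so; only lifting tells. Origin: centre of the underside. It may be absent. (The green bottle far back on the white counter is not part of the work.)
- bottle_4: Small dark green bottle, 46 mm thick, 151 mm tall; hold it by the green cap, 27 mm thick, 132 to 151 mm above the underside. All look alike: a full one weighs about 0.27 kg, an empty one about 0.12 kg, within a tenth or so; only lifting tells. Origin: centre of the underside. It may be absent. (The green bottle far back on the white counter is not part of the work.)
- bottle_5: Small dark green bottle, 46 mm thick, 151 mm tall; hold it by the green cap, 27 mm thick, 132 to 151 mm above the underside. All look alike: a full one weighs about 0.27 kg, an empty one about 0.12 kg, within a tenth or so; only lifting tells. Origin: centre of the underside. It may be absent. (The green bottle far back on the white counter is not part of the work.)
- bottle_6: Small dark green bottle, 46 mm thick, 151 mm tall; hold it by the green cap, 27 mm thick, 132 to 151 mm above the underside. All look alike: a full one weighs about 0.27 kg, an empty one about 0.12 kg, within a tenth or so; only lifting tells. Origin: centre of the underside. It may be absent. (The green bottle far back on the white counter is not part of the work.)

How it is judged:
By the outcome, as a careful person would: the job done as asked, in the order asked, and still so for the second after the job is handed in, with the robot touching nothing.
Of bottle_1, bottle_2, bottle_3, bottle_4, bottle_5, bottle_6 only 4 to 6 are there at a start; the rules pass over those that are not, and their reading is None.
At some moment in a run one of crate may be knocked a few centimetres aside while the robot is not near it.
It also fails if it takes over 210 s, if anything falls off the work surface, if the arm or the gripper's body presses on something with over 40 N, if the wrist force passes 120 N, or if a joint passes its speed limit or range.

## Robot

A 6-joint arm with a two-finger parallel gripper is mounted at the origin on a cart in front of the work surface, level with it; the furniture and walls round the work are solid. World frame = base frame: x ahead of the robot, y to its left, z up, the work surface at z = 0. Lengths are in mm, angles in rad, forces in N, time in s.
With the tool pointing down it reaches from about 275 to 725 mm from the base axis. Payload 5.6 kg.
Tool frame: the origin (TCP) lies midway between the tips of the shut fingers; the grasp point (between the pads) lies 19 mm behind it; z points along the fingers, y is the direction in which the jaws open and shut (so a half turn about z gives the same grasp; the last joint's range is limited). The gripper opens to 85 mm and grips with 20 to 120 N. Pads are 22 mm wide; open, the fingers measure 114 mm over their backs; the gripper's body (76 mm by 85 mm) begins 54 mm behind the grasp point. The pads swing forward as they close: fully open they stand 13 mm farther back than shut.
Start: joints at [1.408, 0.255, 0.108, 0, -1.424, -0.285], TCP at [238.114, 495.777, 231.283] pointing down, gripper open.
Joint ranges: [-2.95, 2.95], [-1.21, 1.97], [-1.09, 1.5], [-2.87, 1.71], [-2.94, -0.07], [-3.05, 3.05]. Speed limits (rad/s): [2.57, 2.57, 3.14, 3.14, 3.14, 3.14].

## Interface

Orientations are given as a unit quaternion [w, x, y, z].
In Python, from rig import bot gives the robot as it stands. The module is installed in compiled form; this text tells all that it offers.
- The arm moves only by the tool send_rows, never from a script. Its argument "motion" is a list of rows, each an object of numbers: "tx", "ty", "tz": the shift along the tool's x, y, z in m; "ax", "ay", "az": the turn, a rotation vector about the tool's x, y, z in degrees; "jaw": the finger opening in m, from 0 to 0.0854. In form: [{"tx": .., "ty": .., "tz": .., "ax": .., "ay": .., "az": .., "jaw": ..}, ...]. A call has 1 to 5 rows; each row is the pose to reach, as a shift and turn from the pose measured when the call began, along the tool's axes at that moment; what a row does not reach only later rows make up. A row lasts 1/12 s, in which the tool goes at most 41.7 mm and 7.16 degrees, less where a joint would pass 70% of its speed; a pose out of reach is approached as far as the arm can. A call with a gripper value outside its range is refused whole. The fingers move at their own pace and stop on an object; the grip force is fixed at half the most. Time passes only in rows, so rows that repeat a pose let the fingers close. It gives the time, the measured TCP pose, the force and the opening at its end, in the units of the state.
- bot.state(): the state, without advancing time (a new reading comes with each control period).
- bot.grab_frame(name): name is "side" or "top" or "wrist"; returns a dict with "color" (480x640x3 uint8, red, green, blue), "fovy" (degrees; the focal length in pixels is half the picture's height over the tangent of half this angle, whatever the lens; pixels are square), "cx", "cy" (the principal point, pixels), "position" and "rotation" of the camera in the world; the wrist camera has in their place "hand_eye" (4x4, takes a point from camera to tool coordinates, whose origin is the TCP and whose axes are the flange's). Camera axes: x right, y down, z forward; pixel columns grow to the right and rows downward; lengths in mm; the calibration is good to about 2 mm. A picture is of the moment at which its call begins: read the wrist's pose just before it. There is no depth.
- bot.job_done(): hands the job in, once; it reports no verdict.
The state is a dict: "time_s": time; "q": joint angles; "joint_velocities": joint speeds; "tau": joint torques, N m; "tool_pos": TCP position; "ee_rot": TCP orientation; "ft_force": force on the tool from outside, world axes, zero at the start; "ft_torque": the same for the moment, N m; "opening": finger opening in mm.
Only numpy, scipy, OpenCV 4.12 (cv2) and the standard library are available. Lean on these libraries where they do the work, as an engineer would, in place of code of your own. Each camera call takes 0.05 s, during which the arm holds its last target. There are 200 camera calls.

## Working session

There is one attempt and no reset: what is moved stays moved. The work goes in short steps, Python scripts to look and compute and a tool call to move; the robot and the scene stay as the last step left them, time stands still between calls to the robot, and variables do not carry over. Pictures are saved under pics/ and viewed, about 12 in all and at most 16, crops included, and the job is handed in when it is done.

Besides the shell and the picture viewer there is one more tool, called after "Request:" as name([rows], argument=value, ...), one row to a line, values as JSON. send_rows: Moves the arm, as the interface text tells. Its arguments: {"type":"object","properties":{"motion":{"type":"array"}},"required":["motion"]}

```bash
mkdir -p pics; cat > h.py <<'E'
from rig import bot
import numpy as np, cv2
from scipy.spatial.transform import Rotation as R
def grab(n,f=None):
    s=bot.state(); g=bot.grab_frame(n)
    if n=="wrist":
        H=np.array(g["hand_eye"]); w,x,y,z=s["ee_rot"]; T=np.eye(4); T[:3,:3]=R.from_quat([x,y,z,w]).as_matrix(); T[:3,3]=s["tool_pos"]
        M=T@H; P,Q=M[:3,3],M[:3,:3]
    else:
        P=np.array(g["position"]); Q=np.array(g["rotation"])
        if Q.size==4: Q=R.from_quat([Q[1],Q[2],Q[3],Q[0]]).as_matrix()
    F=240/np.tan(np.radians(g["fovy"])/2)
    c=dict(P=P,Q=Q,F=F,cx=g["cx"],cy=g["cy"],im=g["color"])
    if f: cv2.imwrite("pics/"+f,g["color"][:,:,::-1])
    return c
def back(c,u,v,z):
    d=c["Q"]@np.array([(u-c["cx"])/c["F"],(v-c["cy"])/c["F"],1.]); return c["P"]+d*(z-c["P"][2])/d[2]
def proj(c,p):
    q=c["Q"].T@(np.array(p,float)-c["P"]); return c["cx"]+c["F"]*q[0]/q[2], c["cy"]+c["F"]*q[1]/q[2]
def st():
    s=bot.state(); w,x,y,z=s["ee_rot"]; M=R.from_quat([x,y,z,w]).as_matrix()
    return s,M
def caps(c,z=151,lo=60):
    hsv=cv2.cvtColor(c["im"],cv2.COLOR_RGB2HSV)
    m=cv2.inRange(hsv,(40,90,lo),(85,255,255)); n,_,stt,ce=cv2.connectedComponentsWithStats(m)
    for i in range(1,n):
        if stt[i,4]>40: print(stt[i],ce[i].round(1),back(c,*ce[i],z)[:2].round(1))
E
python3 - <<'E'
from h import *
for n in("top","side"):
    c=grab(n,n+"0.png"); print(n,c["P"],c["Q"].round(3).tolist(),c["F"]); caps(c)
s,M=st(); print(s,M.round(3))
E
```

```text
top [ 274.27582983   79.69283352 1207.68231813] [[-0.01, -0.982, 0.19], [-0.999, 0.003, -0.037], [0.036, -0.19, -0.981]] 542.1595581834582
[591  24  17  16 199] [599.3  31.5] [ 927.  -576.3]
[582  43  14  10  92] [589.4  47.5] [ 888.6 -550.3]
[374 183  27  33 437] [389.1 198.8] [ 550.  -101.4]
[331 190  22  32 402] [343.2 204.8] [537.6  -8.2]
[329 248  20  29 394] [338.9 261.8] [422.1   2.3]
[375 253  22  24 312] [386.2 264.3] [416.6 -91.1]
[271 268  18  22 294] [278.6 279.1] [388.7 120.7]
side [ 751.24847344 -343.67322125  844.43298867] [[0.787, 0.514, -0.341], [0.617, -0.642, 0.455], [0.015, -0.569, -0.822]] 462.8214526075306
[307 194  19  54 490] [314.3 216.3] [422.4  83.2]
[281 243  21  50 612] [290.2 263.3] [454.3 -25.5]
[243 278  23  35 472] [251.5 294.9] [ 443.7 -114.3]
[327 285  24  42 595] [337.8 302.6] [566.1 -35.2]
[299 333  25  42 612] [309.7 350.2] [ 581.4 -129.4]
{'time_s': 0.1, 'q': array([ 1.40759624e+00,  2.55724221e-01,  1.07116097e-01, -4.22755533e-04,
       -1.42387775e+00, -2.84602108e-01]), 'joint_velocities': array([-0.00079815, -0.00244445,  0.00402752,  0.00091844,  0.00183038,
       -0.00107535]), 'tau': array([-2.87128707e-03, -3.87601662e+01,  2.38475132e+01,  5.37796542e+00,
       -3.81531005e-03, -4.53749038e-06]), 'tool_pos': array([237.90049962, 495.3994496 , 230.45987207]), 'ee_rot': array([ 8.55902100e-04,  9.75031411e-01, -2.22065282e-01, -1.57442093e-04]), 'ft_force': array([0.57173713, 1.04903445, 0.40222595]), 'ft_torque': array([-0.06034063, -0.0392564 ,  0.00104458]), 'opening': 85.62612690039042} [[ 0.901 -0.433 -0.001]
 [-0.433 -0.901 -0.002]
 [ 0.     0.002 -1.   ]]
```

View pics/top0.png

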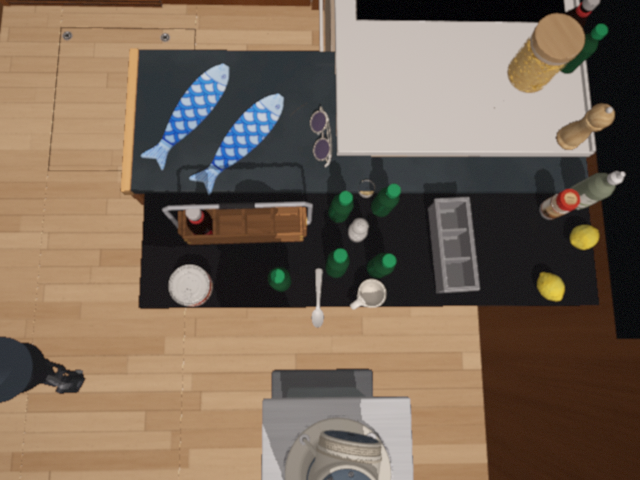

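View pics/side0.png

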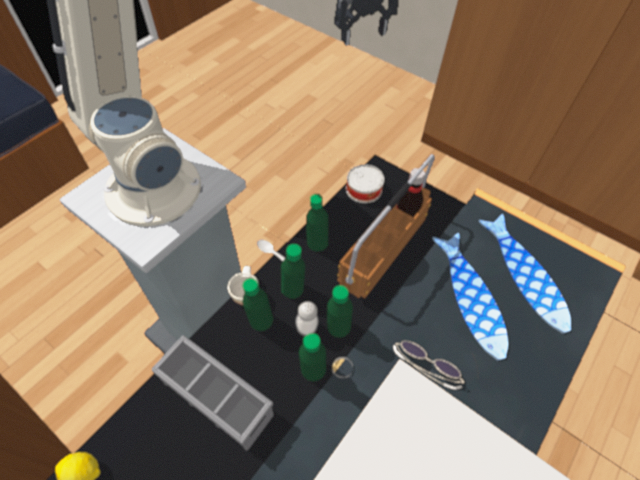

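```bash
python3 - <<'E'
from h import *
c=grab("top"); d=grab("side")
for lo in(110,):
    caps(c,145,lo); print(); caps(d,145,lo)
a=cv2.resize(c["im"][175:305,155:325,::-1],None,fx=4.7,fy=4.7,interpolation=cv2.INTER_CUBIC)
cv2.imwrite("pics/rack.png",a[:600])
b=cv2.resize(c["im"][180:305,400:500,::-1],None,fx=4.7,fy=4.7,interpolation=cv2.INTER_CUBIC)
e=cv2.resize(d["im"][325:455,140:285,::-1],None,fx=2.2,fy=2.2,interpolation=cv2.INTER_CUBIC)
o=np.zeros((590,800,3),np.uint8); o[:b.shape[0],:b.shape[1]]=b; o[:e.shape[0],480:480+e.shape[1]]=e
cv2.imwrite("pics/crate.png",o)
E
```

```text
[596  25  11  11  91] [601.2  29.6] [ 935.2 -584.8]
[388 184  12  14 130] [393.3 189.9] [ 570.4 -111.9]
[339 191  12  14 136] [344.4 197.3] [554.8 -11.5]
[334 249  13  14 143] [339.8 255.5] [ 4.355e+02 -1.000e-01]
[383 254  13  13 137] [388.7 260.1] [426.  -97.4]
[275 269   9  13  96] [278.9 275.2] [396.9 120.4]

[311 194  13  11 104] [316.8 199.4] [397.2 123. ]
[283 244  16  14 164] [290.7 250.5] [434.8  -1.4]
[244 276  16  15 166] [251.7 283. ] [425.5 -95.1]
[333 283  16  15 193] [340.7 290.4] [554.5 -10.7]
[303 331  17  16 219] [311.2 338.5] [ 569.4 -110.8]
```

View pics/rack.png

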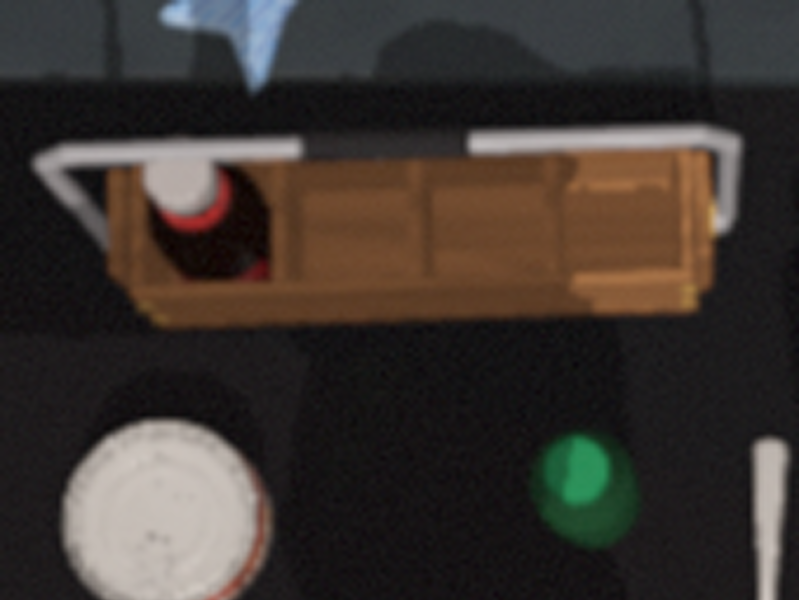

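View pics/crate.png

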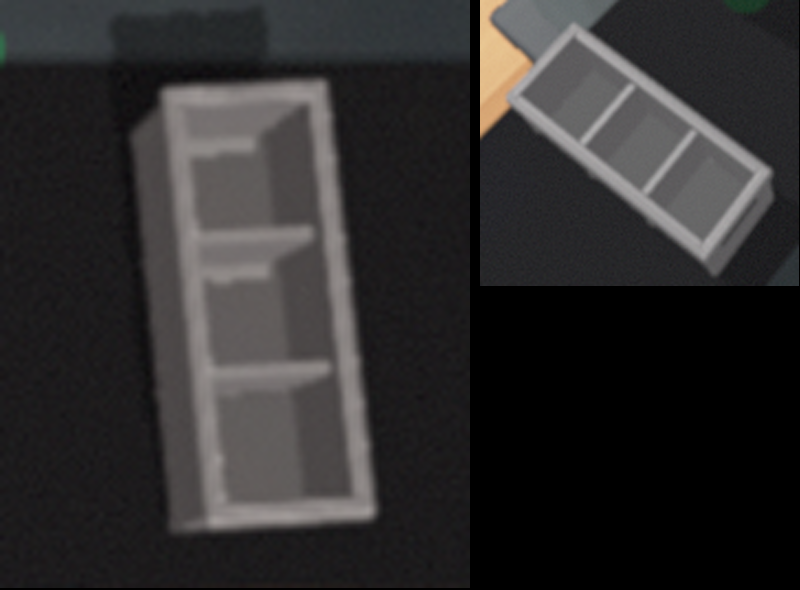

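```bash
python3 - <<'E'
from h import *
from scipy.optimize import least_squares
c=grab("top"); s=4.7
def fit(obs,x0):
    def f(p):
        cs,sn=np.cos(p[2]),np.sin(p[2]); r=[]
        for (u,v),(a,b,z) in obs:
            q=proj(c,(p[0]+cs*a-sn*b,p[1]+sn*a+cs*b,z)); r+=[q[0]-u,q[1]-v]
        return r
    o=least_squares(f,x0); print(o.x.round(3),np.array(f(o.x)).round(1)); return o.x
A=lambda x,y:(155+(x-1.85)/s,175+(y-1.85)/s)
B=lambda x,y:(400+(x-1.85)/s,180+(y-1.85)/s)
r=fit([(A(165,326),(-34,135,0)),(A(697,311),(-34,-135,0)),(A(108,283),(-34,135,75)),(A(712,287),(-34,-135,75)),(A(710,150),(34,-135,75))],[480,170,0])
k=fit([(B(162,88),(97,34,80)),(B(327,82),(97,-34,80)),(B(376,517),(-97,-34,80)),(B(208,525),(-97,34,80))],[450,-270,0])
# keeper angle: sleeve centre & ends
for th in(0,.05,.1,.2): 
    p=(r[0]+128*np.sin(th)*np.cos(r[2]),r[1]+128*np.sin(th)*np.sin(r[2]),55+128*np.cos(th)); print(th,np.round(p,1),np.round(proj(c,p),1))
print("sleeve px",A(385,146))
E
```

```text
[ 5.22623e+02  2.00242e+02 -1.00000e-03] [-4.2 -1.5  3.   1.3  0.5  1.4  0.2  0.3  0.5 -1.7]
[ 4.70341e+02 -2.55072e+02  5.00000e-02] [ 2.3  1.8 -1.9  1.6 -2.1 -1.6  1.7 -1.5]
0 [522.6 200.2 183. ] [237.  208.4]
0.05 [529.  200.2 182.8] [237.1 205.2]
0.1 [535.4 200.2 182.4] [237.2 202.1]
0.2 [548.1 200.2 180.4] [237.4 196. ]
sleeve px (236.52127659574467, 205.67021276595744)
```

Request:
send_rows([
  {"tz": -0.04, "jaw": 0.06},
  {"tz": -0.08, "jaw": 0.05},
  {"tz": -0.08, "jaw": 0.05},
])

```text
$.motion[0]: bad value
```

Request:
send_rows([
  {"tx": 0.038, "ty": 0.014, "tz": -0.018, "ax": 0, "ay": 0, "az": 6.4, "jaw": 0.05},
  {"tx": 0.076, "ty": 0.028, "tz": -0.036, "ax": 0, "ay": 0, "az": 12.8, "jaw": 0.05},
  {"tx": 0.114, "ty": 0.042, "tz": -0.054, "ax": 0, "ay": 0, "az": 19.2, "jaw": 0.05},
  {"tx": 0.152, "ty": 0.056, "tz": -0.072, "ax": 0, "ay": 0, "az": 25.6, "jaw": 0.05},
  {"tx": 0.19, "ty": 0.07, "tz": -0.09, "ax": 0, "ay": 0, "az": 32, "jaw": 0.05},
])

```text
time_s: 0.67
tool_pos: [371.4, 357.4, 316.5]
ee_rot: [0.0, 0.875, -0.484, 0.0]
ft_force: [0.1, 0.2, 0.7]
opening: 50.0
```

```bash
cat >> h.py <<'E'
def go(x,y,z,yaw=180):
    "shift to absolute TCP target with tool straight down, tool y at yaw"
    s,M=st(); a=np.radians(yaw); ty=np.array([np.cos(a),np.sin(a),0]); tz=np.array([0,0,-1.]); T=np.stack([np.cross(ty,tz),ty,tz],1)
    d=M.T@(np.array([x,y,z])-s["tool_pos"]); r=np.degrees(R.from_matrix(M.T@T).as_rotvec())
    print("at",s["tool_pos"].round(1),"t",round(s["time_s"],2),"F",s["ft_force"].round(2),"open",round(s["opening"],1),"-> shift mm",d.round(1),"turn",r.round(1))
E
python3 -c "
from h import *
go(525,200,330)"
```

```text
at [371.4 357.4 316.5] t 0.67 F [0.1  0.2  0.66] open 50.0 -> shift mm [214.9 -46.6 -13.4] turn [ 0.  -0.  32.1]
```

Request:
send_rows([
  {"tx": 0.04, "ty": -0.009, "tz": -0.003, "ax": 0, "ay": 0, "az": 6.4, "jaw": 0.05},
  {"tx": 0.08, "ty": -0.018, "tz": -0.006, "ax": 0, "ay": 0, "az": 12.8, "jaw": 0.05},
  {"tx": 0.12, "ty": -0.027, "tz": -0.009, "ax": 0, "ay": 0, "az": 19.2, "jaw": 0.05},
  {"tx": 0.16, "ty": -0.036, "tz": -0.011, "ax": 0, "ay": 0, "az": 25.6, "jaw": 0.05},
  {"tx": 0.2, "ty": -0.045, "tz": -0.013, "ax": 0, "ay": 0, "az": 32.1, "jaw": 0.05},
])

```text
time_s: 1.08
tool_pos: [516.7, 210.1, 329.8]
ee_rot: [-0.0, -0.705, 0.709, -0.0]
ft_force: [1.7, 1.5, 0.5]
opening: 49.9
```

Request:
send_rows([
  {"tx": 0, "ty": 0, "tz": 0, "ax": 0, "ay": 0, "az": 0, "jaw": 0.05},
  {"tx": 0, "ty": 0, "tz": 0, "ax": 0, "ay": 0, "az": 0, "jaw": 0.05},
])

```text
time_s: 1.25
tool_pos: [517.9, 208.2, 329.2]
ee_rot: [-0.001, -0.703, 0.711, -0.0]
ft_force: [0.4, -0.5, -0.3]
opening: 50.2
```

```bash
python3 - <<'E'
from h import *
go(525,200,330)
c=grab("wrist","w1.png"); print(c["P"],c["Q"].round(3).tolist(),c["F"])
for th in(0,.05): print(proj(c,(522.6+128*np.sin(th),200,55+128*np.cos(th))))
E
```

```text
at [517.9 208.2 329.2] t 1.25 F [ 0.38 -0.47 -0.32] open 50.2 -> shift mm [ 8.1 -7.1 -0.8] turn [ 0.1 -0.1 -0.6]
[516.69878413 138.71870432 471.55369074] [[-1.0, 0.009, 0.001], [0.009, 0.961, 0.278], [0.002, 0.278, -0.961]] 331.43867029709014
(np.float64(311.91248415480305), np.float64(214.44155520982684))
(np.float64(304.71334645833906), np.float64(214.46990111418194))
```

View pics/w1.png

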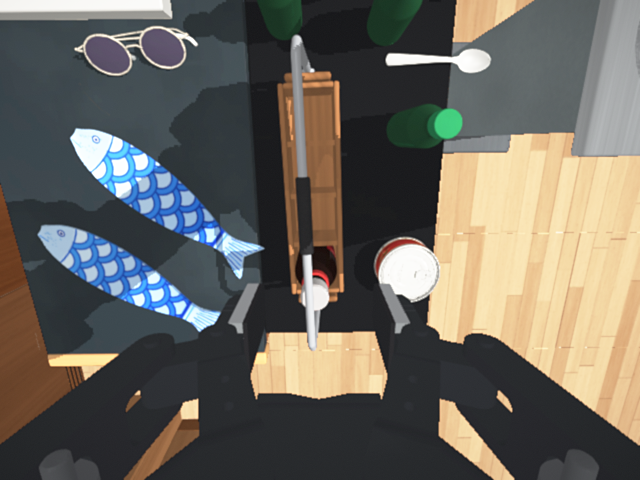

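```bash
python3 - <<'E'
from h import *
from scipy.optimize import least_squares
c=grab("wrist")
a=back(c,297,40,183);b=back(c,313,347,183);print("bar",a,b,"mid",(a+b)/2,"yaw",np.arctan2(-(b-a)[0],(b-a)[1])); print("sleeve",back(c,303,178,183),back(c,307,254,183))
for uv in((278,84),(340,82),(293,302),(344,292)): print("rim",uv,back(c,*uv,75).round(1))
im=c["im"][60:320,250:370,::-1]
cv2.imwrite("pics/w1c.png",cv2.resize(im,None,fx=2.3,fy=2.3,interpolation=cv2.INTER_CUBIC))
E
```

```text
bar [531.71001834  63.84704483 183.        ] [522.25828436 336.82909735 183.        ] mid [526.98415135 200.33807109 183.        ] yaw 0.034610186356870465
sleeve [529.08483008 169.3151316  183.        ] [526.72511509 238.42889317 183.        ]
rim (278, 84) [559.5  78.1  75. ]
rim (340, 82) [491.4  76.5  75. ]
rim (293, 302) [550.3 342.   75. ]
rim (344, 292) [483.2 328.1  75. ]
```

View pics/w1c.png

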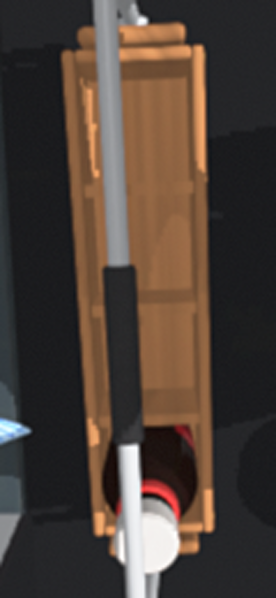

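```bash
python3 - <<'E'
from h import *
c=grab("wrist")
for v,l in((80.4,-127),(141.3,-62),(191.7,0),(241.7,62),(291.7,127)): p=back(c,312,v,75); print(l,p.round(1),round(p[1]-l,1))
go(526,202,166)
E
```

```text
-127 [521.9  75.5  75. ] 202.5
-62 [522.5 139.6  75. ] 201.6
0 [523.  197.5  75. ] 197.5
62 [523.7 260.   75. ] 198.0
127 [524.3 328.3  75. ] 201.3
at [516.2 210.7 329.8] t 1.4 F [ 0.02 -0.24  0.36] open 50.0 -> shift mm [  8.6  -9.9 163.8] turn [ 0.  -0.  -0.3]
```

Request:
send_rows([
  {"tx": 0.009, "ty": -0.01, "tz": 0.04, "ax": 0, "ay": 0, "az": 0, "jaw": 0.05},
  {"tx": 0.009, "ty": -0.01, "tz": 0.08, "ax": 0, "ay": 0, "az": 0, "jaw": 0.05},
  {"tx": 0.009, "ty": -0.01, "tz": 0.12, "ax": 0, "ay": 0, "az": 0, "jaw": 0.05},
  {"tx": 0.009, "ty": -0.01, "tz": 0.15, "ax": 0, "ay": 0, "az": 0, "jaw": 0.05},
  {"tx": 0.009, "ty": -0.01, "tz": 0.164, "ax": 0, "ay": 0, "az": 0, "jaw": 0.05},
])

```text
time_s: 1.82
tool_pos: [522.7, 201.9, 161.1]
ee_rot: [-0.003, -0.706, 0.708, 0.001]
ft_force: [0.0, 0.1, -0.4]
opening: 50.1
```

Request:
send_rows([
  {"tx": 0, "ty": 0, "tz": 0, "ax": 0, "ay": 0, "az": 0, "jaw": 0.03},
  {"tx": 0, "ty": 0, "tz": 0, "ax": 0, "ay": 0, "az": 0, "jaw": 0.005},
  {"tx": 0, "ty": 0, "tz": 0, "ax": 0, "ay": 0, "az": 0, "jaw": 0.005},
  {"tx": 0, "ty": 0, "tz": 0, "ax": 0, "ay": 0, "az": 0, "jaw": 0.005},
  {"tx": 0, "ty": 0, "tz": 0, "ax": 0, "ay": 0, "az": 0, "jaw": 0.005},
])

```text
time_s: 2.23
tool_pos: [524.3, 203.1, 162.9]
ee_rot: [-0.001, -0.707, 0.707, 0.001]
ft_force: [4.8, 1.1, -2.9]
opening: 11.2
```

```bash
python3 - <<'E'
from h import *
go(526,202,166)
E
```

```text
at [524.3 203.1 162.9] t 2.23 F [ 4.8   1.14 -2.94] open 11.2 -> shift mm [ 1.1 -1.7 -3.1] turn [ 0.1 -0.  -0. ]
```

Request:
send_rows([
  {"tx": -0.001, "ty": -0.02, "tz": 0.002, "ax": 0, "ay": 0, "az": 0, "jaw": 0.005},
  {"tx": -0.001, "ty": -0.04, "tz": 0.006, "ax": 0, "ay": 0, "az": 0, "jaw": 0.005},
  {"tx": -0.002, "ty": -0.059, "tz": 0.0145, "ax": 0, "ay": 0, "az": 0, "jaw": 0.005},
  {"tx": -0.0025, "ty": -0.076, "tz": 0.025, "ax": 0, "ay": 0, "az": 0, "jaw": 0.005},
  {"tx": -0.003, "ty": -0.092, "tz": 0.039, "ax": 0, "ay": 0, "az": 0, "jaw": 0.005},
])

```text
time_s: 2.65
tool_pos: [618.1, 206.0, 126.8]
ee_rot: [-0.001, 0.707, -0.707, 0.001]
ft_force: [3.3, -0.0, 4.1]
opening: 11.0
```

```bash
python3 - <<'E'
from h import *
for t in(.96,1.12,1.28,1.44,1.6,1.62): go(521.5+128*np.sin(t),203+4.3*np.sin(t),36+128*np.cos(t))
E
```

```text
at [618.1 206.  126.8] t 2.65 F [ 3.34 -0.01  4.14] open 11.0 -> shift mm [-0.5 -8.2 17.4] turn [-0.1 -0.   0. ]
at [618.1 206.  126.8] t 2.65 F [ 3.34 -0.01  4.14] open 11.0 -> shift mm [ -0.8 -18.5  35.1] turn [-0.1 -0.   0. ]
at [618.1 206.  126.8] t 2.65 F [ 3.34 -0.01  4.14] open 11.0 -> shift mm [ -1.1 -25.9  54.1] turn [-0.1 -0.   0. ]
at [618.1 206.  126.8] t 2.65 F [ 3.34 -0.01  4.14] open 11.0 -> shift mm [ -1.2 -30.1  74.2] turn [-0.1 -0.   0. ]
at [618.1 206.  126.8] t 2.65 F [ 3.34 -0.01  4.14] open 11.0 -> shift mm [ -1.2 -31.1  94.6] turn [-0.1 -0.   0. ]
at [618.1 206.  126.8] t 2.65 F [ 3.34 -0.01  4.14] open 11.0 -> shift mm [ -1.2 -31.   97.2] turn [-0.1 -0.   0. ]
```

Request:
send_rows([
  {"tx": -0.0005, "ty": -0.0085, "tz": 0.0175, "ax": 0, "ay": 0, "az": 0, "jaw": 0.005},
  {"tx": -0.001, "ty": -0.0185, "tz": 0.035, "ax": 0, "ay": 0, "az": 0, "jaw": 0.005},
  {"tx": -0.001, "ty": -0.026, "tz": 0.054, "ax": 0, "ay": 0, "az": 0, "jaw": 0.005},
  {"tx": -0.001, "ty": -0.03, "tz": 0.074, "ax": 0, "ay": 0, "az": 0, "jaw": 0.005},
  {"tx": -0.001, "ty": -0.031, "tz": 0.094, "ax": 0, "ay": 0, "az": 0, "jaw": 0.005},
])

```text
time_s: 3.07
tool_pos: [652.5, 207.1, 35.2]
ee_rot: [-0.003, 0.708, -0.706, 0.003]
ft_force: [1.0, -1.4, 4.1]
opening: 11.0
```

Request:
send_rows([
  {"tx": 0, "ty": 0, "tz": 0.003, "ax": 0, "ay": 0, "az": 0, "jaw": 0.005},
  {"tx": 0, "ty": 0, "tz": 0.003, "ax": 0, "ay": 0, "az": 0, "jaw": 0.03},
  {"tx": 0, "ty": 0, "tz": 0.003, "ax": 0, "ay": 0, "az": 0, "jaw": 0.05},
  {"tx": 0, "ty": 0, "tz": 0.003, "ax": 0, "ay": 0, "az": 0, "jaw": 0.05},
])

```text
time_s: 3.4
tool_pos: [653.1, 207.7, 34.0]
ee_rot: [-0.004, 0.708, -0.706, 0.003]
ft_force: [0.8, 0.2, 0.2]
opening: 46.9
```

```bash
python3 - <<'E'
from h import *
go(648,206,340)
E
```

```text
at [653.1 207.7  34. ] t 3.4 F [0.81 0.16 0.24] open 46.9 -> shift mm [   1.2    2.  -306. ] turn [-0.6  0.1  0.1]
```

Request:
send_rows([
  {"tx": 0, "ty": 0, "tz": -0.04, "ax": 0, "ay": 0, "az": 0, "jaw": 0.05},
  {"tx": 0, "ty": 0, "tz": -0.08, "ax": 0, "ay": 0, "az": 0, "jaw": 0.05},
  {"tx": 0, "ty": 0, "tz": -0.12, "ax": 0, "ay": 0, "az": 0, "jaw": 0.05},
  {"tx": 0, "ty": 0, "tz": -0.16, "ax": 0, "ay": 0, "az": 0, "jaw": 0.05},
  {"tx": 0, "ty": 0, "tz": -0.2, "ax": 0, "ay": 0, "az": 0, "jaw": 0.05},
])

```text
time_s: 3.82
tool_pos: [650.5, 207.3, 237.9]
ee_rot: [-0.005, 0.708, -0.706, 0.003]
ft_force: [2.1, 0.5, 0.1]
opening: 50.3
```

Request:
send_rows([
  {"tx": 0.013, "ty": 0.038, "tz": -0.005, "ax": 0, "ay": 0, "az": 0, "jaw": 0.05},
  {"tx": 0.026, "ty": 0.076, "tz": -0.01, "ax": 0, "ay": 0, "az": 0, "jaw": 0.05},
  {"tx": 0.039, "ty": 0.114, "tz": -0.01, "ax": 0, "ay": 0, "az": 0, "jaw": 0.05},
  {"tx": 0.052, "ty": 0.152, "tz": -0.01, "ax": 0, "ay": 0, "az": 0, "jaw": 0.05},
  {"tx": 0.065, "ty": 0.19, "tz": -0.01, "ax": 0, "ay": 0, "az": 0, "jaw": 0.05},
])

```text
time_s: 4.23
tool_pos: [458.7, 141.2, 246.5]
ee_rot: [-0.007, 0.708, -0.706, 0.003]
ft_force: [-0.2, 0.9, 1.4]
opening: 50.1
```

```bash
python3 - <<'E'
from h import *
go(397,121.5,122)
c=grab("top"); caps(c,145,110); c=grab("wrist"); print(); caps(c,150,110)
cv2.imwrite("pics/t2.png",np.hstack([grab("top")["im"][150:330,130:510,::-1],cv2.resize(c["im"],None,fx=.65,fy=.65)[:180,:,::-1]]))
E
```

```text
at [458.7 141.2 246.5] t 4.23 F [-0.24  0.85  1.36] open 50.1 -> shift mm [ 20.1  63.5 123.5] turn [-0.8  0.2  0.1]
[388 184  12  12 115] [393.5 189.6] [ 571.  -112.3]
[340 192  12  12 114] [345.4 197.1] [555.2 -13.5]
[336 250  10  12  75] [341.4 256.1] [434.3  -3.3]
[383 254  13  13 124] [389.1 260. ] [426.1 -98.2]

[ 131    0   54   38 1527] [159.2  15.2] [552.1  -7.6]
[ 321    7   43   50 1599] [341.9  30.3] [437.4   0.6]
[ 373  199   37   38 1073] [391.4 217.1] [398.3 121.1]
```

View pics/t2.png

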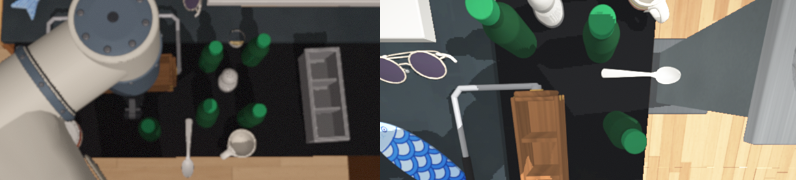

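Request:
send_rows([
  {"tx": 0.01, "ty": 0.031, "tz": 0.02, "ax": -0.8, "ay": 0, "az": 0, "jaw": 0.05},
  {"tx": 0.02, "ty": 0.062, "tz": 0.04, "ax": -0.8, "ay": 0, "az": 0, "jaw": 0.05},
  {"tx": 0.02, "ty": 0.062, "tz": 0.07, "ax": -0.8, "ay": 0, "az": 0, "jaw": 0.05},
  {"tx": 0.02, "ty": 0.062, "tz": 0.1, "ax": -0.8, "ay": 0, "az": 0, "jaw": 0.05},
  {"tx": 0.02, "ty": 0.062, "tz": 0.124, "ax": -0.8, "ay": 0, "az": 0, "jaw": 0.05},
])

```text
time_s: 4.8
tool_pos: [398.2, 121.7, 122.0]
ee_rot: [-0.003, 0.708, -0.706, -0.001]
ft_force: [0.3, 0.5, -0.5]
opening: 49.9
```

Request:
send_rows([
  {"tx": 0, "ty": 0, "tz": 0, "ax": 0, "ay": 0, "az": 0, "jaw": 0.05},
  {"tx": 0, "ty": 0, "tz": 0, "ax": 0, "ay": 0, "az": 0, "jaw": 0.015},
  {"tx": 0, "ty": 0, "tz": 0, "ax": 0, "ay": 0, "az": 0, "jaw": 0.015},
  {"tx": 0, "ty": 0, "tz": 0, "ax": 0, "ay": 0, "az": 0, "jaw": 0.015},
  {"tx": 0, "ty": 0, "tz": 0, "ax": 0, "ay": 0, "az": 0, "jaw": 0.015},
])

```text
time_s: 5.22
tool_pos: [400.0, 122.7, 124.1]
ee_rot: [-0.005, 0.708, -0.706, -0.001]
ft_force: [-0.4, 1.1, 5.3]
opening: 24.9
```

Request:
send_rows([
  {"tx": 0, "ty": 0, "tz": -0.02, "ax": 0, "ay": 0, "az": 0, "jaw": 0.015},
  {"tx": 0, "ty": 0, "tz": -0.06, "ax": 0, "ay": 0, "az": 0, "jaw": 0.015},
  {"tx": 0, "ty": 0, "tz": -0.1, "ax": 0, "ay": 0, "az": 0, "jaw": 0.015},
  {"tx": 0, "ty": 0, "tz": -0.1, "ax": 0, "ay": 0, "az": 0, "jaw": 0.015},
  {"tx": 0, "ty": 0, "tz": -0.1, "ax": 0, "ay": 0, "az": 0, "jaw": 0.015},
])

```text
time_s: 5.63
tool_pos: [400.4, 122.8, 226.6]
ee_rot: [-0.008, 0.708, -0.706, -0.001]
ft_force: [-0.2, -0.3, -3.3]
opening: 25.4
```

Request:
send_rows([
  {"tx": 0, "ty": 0, "tz": 0, "ax": 0, "ay": 0, "az": 0, "jaw": 0.015},
  {"tx": 0, "ty": 0, "tz": 0, "ax": 0, "ay": 0, "az": 0, "jaw": 0.015},
  {"tx": 0, "ty": 0, "tz": 0, "ax": 0, "ay": 0, "az": 0, "jaw": 0.015},
  {"tx": 0, "ty": 0, "tz": 0, "ax": 0, "ay": 0, "az": 0, "jaw": 0.015},
])

```text
time_s: 5.97
tool_pos: [399.9, 122.4, 225.6]
ee_rot: [-0.007, 0.708, -0.706, -0.001]
ft_force: [0.4, 0.0, -3.6]
opening: 25.3
```

```bash
cat >> h.py <<'E'
def weigh(n=8):
    f=[]
    for i in range(n): bot.grab_frame("wrist"); f.append(bot.state()["ft_force"])
    f=np.array(f); print("F mean",f.mean(0).round(2),"std",f.std(0).round(2))
E
python3 - <<'E'
from h import *
weigh(10); go(521.5,201,240)
E
```

```text
F mean [ 0.04  0.29 -2.85] std [0.33 0.52 0.48]
at [400.4 122.7 226.5] t 6.47 F [-0.52  0.26 -3.23] open 25.3 -> shift mm [ -78.  -121.5  -11.1] turn [-0.6  0.7  0.2]
```

Request:
send_rows([
  {"tx": -0.025, "ty": -0.028, "tz": 0, "ax": -0.6, "ay": 0.7, "az": 0, "jaw": 0.015},
  {"tx": -0.05, "ty": -0.056, "tz": 0, "ax": -0.6, "ay": 0.7, "az": 0, "jaw": 0.015},
  {"tx": -0.075, "ty": -0.084, "tz": 0, "ax": -0.6, "ay": 0.7, "az": 0, "jaw": 0.015},
  {"tx": -0.1, "ty": -0.112, "tz": 0, "ax": -0.6, "ay": 0.7, "az": 0, "jaw": 0.015},
  {"tx": -0.109, "ty": -0.12, "tz": 0, "ax": -0.6, "ay": 0.7, "az": 0, "jaw": 0.015},
])

```text
time_s: 6.88
tool_pos: [522.8, 234.9, 227.4]
ee_rot: [0.0, 0.709, -0.706, 0.0]
ft_force: [0.3, -0.5, -3.4]
opening: 25.4
```

Request:
send_rows([
  {"tx": 0, "ty": 0, "tz": 0, "ax": 0, "ay": 0, "az": 0, "jaw": 0.015},
  {"tx": 0, "ty": 0, "tz": 0, "ax": 0, "ay": 0, "az": 0, "jaw": 0.015},
])

```text
time_s: 7.05
tool_pos: [523.0, 235.3, 225.9]
ee_rot: [0.001, 0.709, -0.706, -0.0]
ft_force: [-0.0, -0.7, -3.3]
opening: 25.2
```

```bash
python3 - <<'E'
from h import *
go(520.4,232,131)
c=grab("wrist","w3.png")
for p in [(521.5-.034*l+s,201+l,75) for l in(-62,0,62) for s in(-31,31)]: print(np.round(proj(c,p)))
E
```

```text
at [523.  235.3 225.9] t 7.05 F [-0.01 -0.69 -3.26] open 25.2 -> shift mm [ 3.1  2.4 95. ] turn [ 0.1 -0.1  0.2]
[354. 109.]
[279. 109.]
[354. 184.]
[284. 184.]
[354. 251.]
[288. 251.]
```

View pics/w3.png

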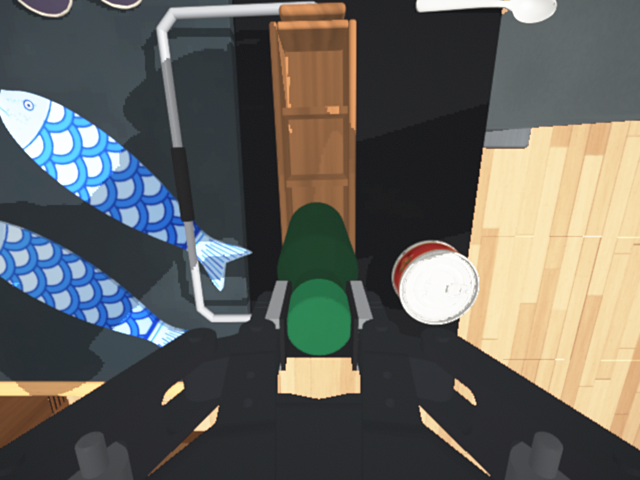

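Request:
send_rows([
  {"tx": 0.004, "ty": 0.0025, "tz": 0.01, "ax": 0, "ay": 0, "az": 0, "jaw": 0.015},
  {"tx": 0.004, "ty": 0.0025, "tz": 0.035, "ax": 0, "ay": 0, "az": 0, "jaw": 0.015},
  {"tx": 0.004, "ty": 0.0025, "tz": 0.06, "ax": 0, "ay": 0, "az": 0, "jaw": 0.015},
  {"tx": 0.004, "ty": 0.0025, "tz": 0.085, "ax": 0, "ay": 0, "az": 0, "jaw": 0.015},
  {"tx": 0.004, "ty": 0.0025, "tz": 0.094, "ax": 0, "ay": 0, "az": 0, "jaw": 0.015},
])

```text
time_s: 7.52
tool_pos: [517.7, 228.8, 130.1]
ee_rot: [0.003, 0.708, -0.706, -0.001]
ft_force: [-7.5, 3.4, 32.5]
opening: 25.4
```

Request:
send_rows([
  {"tx": 0, "ty": 0, "tz": 0, "ax": 0, "ay": 0, "az": 0, "jaw": 0.015},
  {"tx": 0, "ty": 0, "tz": 0, "ax": 0, "ay": 0, "az": 0, "jaw": 0.035},
  {"tx": 0, "ty": 0, "tz": 0, "ax": 0, "ay": 0, "az": 0, "jaw": 0.05},
  {"tx": 0, "ty": 0, "tz": 0, "ax": 0, "ay": 0, "az": 0, "jaw": 0.05},
  {"tx": 0, "ty": 0, "tz": 0, "ax": 0, "ay": 0, "az": 0, "jaw": 0.05},
])

```text
time_s: 7.93
tool_pos: [518.1, 229.0, 131.4]
ee_rot: [0.002, 0.708, -0.706, -0.0]
ft_force: [0.0, -0.3, 0.3]
opening: 50.1
```

Request:
send_rows([
  {"tx": 0, "ty": 0, "tz": -0.025, "ax": 0, "ay": 0, "az": 0, "jaw": 0.05},
  {"tx": 0, "ty": 0, "tz": -0.065, "ax": 0, "ay": 0, "az": 0, "jaw": 0.05},
  {"tx": 0.02, "ty": 0.01, "tz": -0.1, "ax": 0, "ay": 0, "az": 0, "jaw": 0.05},
  {"tx": 0.057, "ty": 0.022, "tz": -0.1, "ax": 0, "ay": 0, "az": 0, "jaw": 0.05},
  {"tx": 0.095, "ty": 0.035, "tz": -0.1, "ax": 0, "ay": 0, "az": 0, "jaw": 0.05},
])

```text
time_s: 8.35
tool_pos: [484.8, 134.5, 234.5]
ee_rot: [-0.001, 0.709, -0.705, 0.001]
ft_force: [1.2, -0.5, -0.0]
opening: 50.2
```

```bash
python3 - <<'E'
from h import *
go(435.5,-0.5,122)
c=grab("wrist"); caps(c,150,110)
E
```

```text
at [484.8 134.5 234.5] t 8.35 F [ 1.17 -0.55 -0.03] open 50.2 -> shift mm [134.8  50.3 112.2] turn [-0.1  0.   0.3]
[ 177    0   55   32 1409] [205.6  13.4] [552.2  -8.2]
[ 376    0   47   56 2022] [399.   27.9] [436.6  -1.4]
[ 261  332   36   43 1218] [279.5 352.8] [514.3 225.4]
```

Request:
send_rows([
  {"tx": 0.037, "ty": 0.013, "tz": 0, "ax": 0, "ay": 0, "az": 0, "jaw": 0.05},
  {"tx": 0.074, "ty": 0.027, "tz": 0, "ax": 0, "ay": 0, "az": 0, "jaw": 0.05},
  {"tx": 0.111, "ty": 0.04, "tz": 0.01, "ax": 0, "ay": 0, "az": 0, "jaw": 0.05},
  {"tx": 0.1355, "ty": 0.049, "tz": 0.03, "ax": 0, "ay": 0, "az": 0, "jaw": 0.05},
  {"tx": 0.1355, "ty": 0.049, "tz": 0.06, "ax": 0, "ay": 0, "az": 0, "jaw": 0.05},
])

```text
time_s: 8.82
tool_pos: [432.9, -10.3, 177.0]
ee_rot: [0.002, -0.707, 0.707, -0.002]
ft_force: [-0.1, 0.8, -0.2]
opening: 49.7
```

Request:
send_rows([
  {"tx": 0, "ty": 0, "tz": 0.025, "ax": 0, "ay": 0, "az": 0, "jaw": 0.05},
  {"tx": 0, "ty": 0, "tz": 0.05, "ax": 0, "ay": 0, "az": 0, "jaw": 0.05},
  {"tx": 0, "ty": 0, "tz": 0.05, "ax": 0, "ay": 0, "az": 0, "jaw": 0.05},
])

```text
time_s: 9.07
tool_pos: [430.1, -11.1, 123.4]
ee_rot: [-0.001, -0.706, 0.708, -0.0]
ft_force: [-1.1, -0.0, 0.7]
opening: 50.0
```

Request:
send_rows([
  {"tx": 0, "ty": 0, "tz": 0, "ax": 0, "ay": 0, "az": 0, "jaw": 0.015},
  {"tx": 0, "ty": 0, "tz": 0, "ax": 0, "ay": 0, "az": 0, "jaw": 0.015},
  {"tx": 0, "ty": 0, "tz": 0, "ax": 0, "ay": 0, "az": 0, "jaw": 0.015},
  {"tx": 0, "ty": 0, "tz": 0, "ax": 0, "ay": 0, "az": 0, "jaw": 0.015},
  {"tx": 0, "ty": 0, "tz": 0, "ax": 0, "ay": 0, "az": 0, "jaw": 0.015},
])

```text
time_s: 9.48
tool_pos: [431.0, -10.8, 124.6]
ee_rot: [0.0, -0.707, 0.708, -0.001]
ft_force: [-0.5, -0.0, 3.0]
opening: 24.6
```

Request:
send_rows([
  {"tx": 0, "ty": 0, "tz": -0.02, "ax": 0, "ay": 0, "az": 0, "jaw": 0.015},
  {"tx": 0, "ty": 0, "tz": -0.06, "ax": 0, "ay": 0, "az": 0, "jaw": 0.015},
  {"tx": 0, "ty": 0, "tz": -0.1, "ax": 0, "ay": 0, "az": 0, "jaw": 0.015},
  {"tx": 0, "ty": 0, "tz": -0.1, "ax": 0, "ay": 0, "az": 0, "jaw": 0.015},
  {"tx": 0, "ty": 0, "tz": -0.1, "ax": 0, "ay": 0, "az": 0, "jaw": 0.015},
])

```text
time_s: 9.9
tool_pos: [432.4, -10.1, 227.4]
ee_rot: [0.003, -0.707, 0.707, -0.002]
ft_force: [-0.0, 0.4, -1.2]
opening: 25.2
```

```bash
python3 - <<'E'
from h import *
weigh(8); weigh(5); go(522.6,169,240); go(522.6,169,133)
E
```

```text
F mean [ 0.13 -0.06 -1.31] std [0.42 0.19 0.42]
F mean [ 0.3  -0.07 -1.55] std [0.31 0.46 0.44]
at [430.9 -10.7 224.5] t 10.55 F [ 0.9  -0.   -1.58] open 25.0 -> shift mm [-179.8  -91.5  -15.7] turn [-0.1 -0.1 -0.1]
at [430.9 -10.7 224.5] t 10.55 F [ 0.9  -0.   -1.58] open 25.0 -> shift mm [-179.9  -91.4   91.3] turn [-0.1 -0.1 -0.1]
```

Request:
send_rows([
  {"tx": 0, "ty": 0, "tz": -0.035, "ax": 0, "ay": 0, "az": 0, "jaw": 0.015},
  {"tx": 0, "ty": 0, "tz": -0.07, "ax": 0, "ay": 0, "az": 0, "jaw": 0.015},
  {"tx": 0.03, "ty": -0.005, "tz": -0.075, "ax": 0, "ay": 0, "az": 0, "jaw": 0.015},
  {"tx": 0.065, "ty": -0.01, "tz": -0.075, "ax": 0, "ay": 0, "az": 0, "jaw": 0.015},
  {"tx": 0.1, "ty": -0.015, "tz": -0.075, "ax": 0, "ay": 0, "az": 0, "jaw": 0.015},
])

```text
time_s: 10.97
tool_pos: [446.2, -111.3, 300.7]
ee_rot: [-0.001, 0.708, -0.707, 0.002]
ft_force: [0.9, 0.4, -1.4]
opening: 25.0
```

Request:
send_rows([
  {"tx": 0.03, "ty": -0.005, "tz": 0, "ax": 0, "ay": 0, "az": 0, "jaw": 0.015},
  {"tx": 0.06, "ty": -0.01, "tz": 0, "ax": 0, "ay": 0, "az": 0, "jaw": 0.015},
  {"tx": 0.08, "ty": -0.015, "tz": 0, "ax": 0, "ay": 0, "az": 0, "jaw": 0.015},
  {"tx": 0.08, "ty": -0.015, "tz": 0, "ax": 0, "ay": 0, "az": 0, "jaw": 0.015},
  {"tx": 0.08, "ty": -0.015, "tz": 0, "ax": 0, "ay": 0, "az": 0, "jaw": 0.015},
])

```text
time_s: 11.38
tool_pos: [461.2, -192.2, 300.1]
ee_rot: [0.001, -0.707, 0.708, -0.001]
ft_force: [-0.8, 1.3, -1.6]
opening: 25.2
```

```bash
python3 - <<'E'
from h import *
go(470,-255,200)
s,_=st(); c=grab("wrist","w4.png"); caps(c,s["tool_pos"][2]+27,110)
for k in(-1,0,1):
  for a,b in((-28,-29),(28,29)): x=63*k+a; print(k,np.round(proj(c,(470+x-.05*b,-255+b+.05*x,80))))
E
```

```text
at [ 461.2 -192.2  300.1] t 11.38 F [-0.77  1.29 -1.6 ] open 25.2 -> shift mm [ 62.7  -8.6 100.2] turn [-0.1 -0.  -0.1]
[192 285  32  30 672] [207.6 300.1] [ 502.9 -203.7]
[302 323   9  11  87] [306.4 328.1] [ 465.1 -191.6]
[304 365  31   9 154] [317.  369.9] [ 461.  -172.3]
-1 [397. 115.]
-1 [344. 175.]
0 [335. 118.]
0 [285. 178.]
1 [274. 122.]
1 [227. 181.]
```

View pics/w4.png

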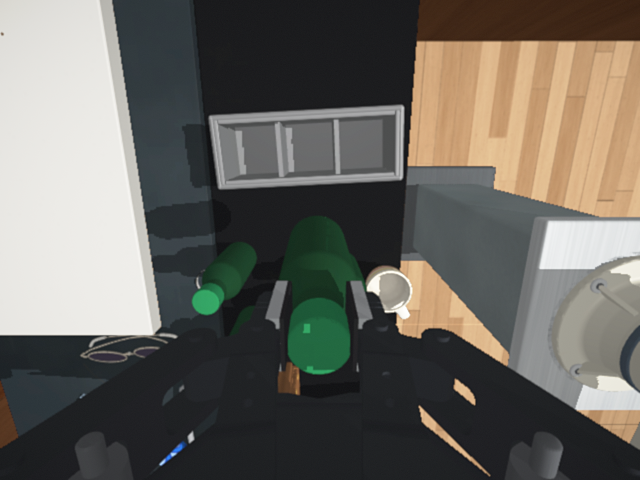

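```bash
cat >> h.py <<'E'
def crate(c,uv):
    "uv: rim corners (+x-y),( -x-y),(-x+y),(+x+y)"
    p=np.array([back(c,u,v,80) for u,v in uv])[:,:2]; m=p.mean(0); d=(p[0]+p[3]-p[1]-p[2]); a=np.arctan2(d[1],d[0])
    print("crate",m.round(1),"yaw",a.round(3),"sides",np.linalg.norm(p-np.roll(p,1,0),axis=1).round(1))
    for k in(-1,0,1): print(" cell",k+1,(m+63*k*np.array([np.cos(a),np.sin(a)])).round(1))
def cratefind(c):
    "grey rim blob fit"
    hsv=cv2.cvtColor(c["im"],cv2.COLOR_RGB2HSV)
E
python3 - <<'E'
from h import *
c=grab("wrist"); crate(c,[(209,116),(402,105),(404,181),(218,188)])
go(407,-267,300)
E
```

```text
crate [ 472.1 -254.6] yaw 0.047 sides [ 74.  198.2  77.2 202.6]
 cell 0 [ 409.1 -257.5]
 cell 1 [ 472.1 -254.6]
 cell 2 [ 535.  -251.7]
at [ 461.2 -191.   300.7] t 11.48 F [-0.43 -0.99 -1.54] open 25.0 -> shift mm [76.  54.3  0.5] turn [-0.2 -0.   0.1]
```

Request:
send_rows([
  {"tx": 0.03, "ty": 0.02, "tz": 0, "ax": 0, "ay": 0, "az": 0, "jaw": 0.015},
  {"tx": 0.06, "ty": 0.04, "tz": 0, "ax": 0, "ay": 0, "az": 0, "jaw": 0.015},
  {"tx": 0.076, "ty": 0.052, "tz": 0.02, "ax": 0, "ay": 0, "az": 0, "jaw": 0.015},
  {"tx": 0.076, "ty": 0.052, "tz": 0.05, "ax": 0, "ay": 0, "az": 0, "jaw": 0.015},
  {"tx": 0.076, "ty": 0.052, "tz": 0.06, "ax": 0, "ay": 0, "az": 0, "jaw": 0.015},
])

```text
time_s: 11.9
tool_pos: [407.6, -265.8, 237.3]
ee_rot: [-0.001, 0.707, -0.707, -0.001]
ft_force: [-0.2, 1.3, -2.4]
opening: 25.2
```

Request:
send_rows([
  {"tx": 0, "ty": 0, "tz": 0, "ax": 0, "ay": 0, "az": 0, "jaw": 0.015},
  {"tx": 0, "ty": 0, "tz": 0, "ax": 0, "ay": 0, "az": 0, "jaw": 0.015},
])

```text
time_s: 12.07
tool_pos: [407.5, -265.0, 237.4]
ee_rot: [-0.0, 0.708, -0.706, -0.002]
ft_force: [0.4, -0.3, -0.8]
opening: 24.9
```

```bash
python3 - <<'E'
from h import *
go(409,-267,132)
c=grab("wrist","w5.png")
E
```

```text
at [ 407.5 -265.   237.4] t 12.07 F [ 0.39 -0.27 -0.79] open 24.9 -> shift mm [  2.3  -1.6 105.4] turn [0.1 0.2 0.1]
```

View pics/w5.png

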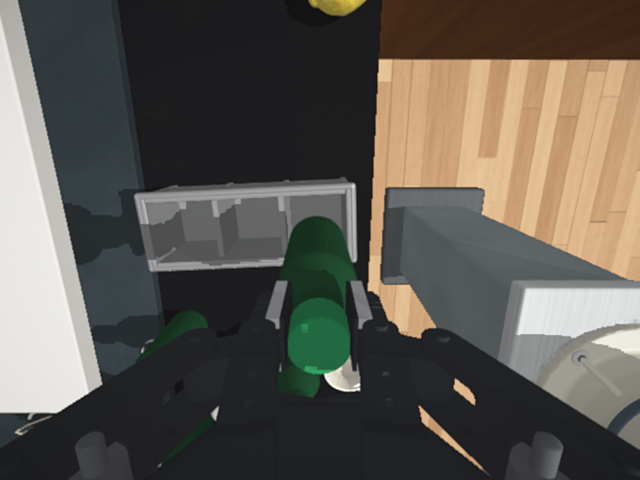

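Request:
send_rows([
  {"tx": 0.002, "ty": -0.001, "tz": 0.02, "ax": 0, "ay": 0, "az": 0, "jaw": 0.015},
  {"tx": 0.002, "ty": -0.001, "tz": 0.05, "ax": 0, "ay": 0, "az": 0, "jaw": 0.015},
  {"tx": 0.002, "ty": -0.001, "tz": 0.075, "ax": 0, "ay": 0, "az": 0, "jaw": 0.015},
  {"tx": 0.002, "ty": -0.001, "tz": 0.095, "ax": 0, "ay": 0, "az": 0, "jaw": 0.015},
  {"tx": 0.002, "ty": -0.001, "tz": 0.103, "ax": 0, "ay": 0, "az": 0, "jaw": 0.015},
])

```text
time_s: 12.53
tool_pos: [409.3, -266.3, 134.1]
ee_rot: [-0.0, 0.708, -0.706, -0.001]
ft_force: [-1.1, 0.4, -2.0]
opening: 24.9
```

Request:
send_rows([
  {"tx": 0, "ty": 0, "tz": 0, "ax": 0, "ay": 0, "az": 0, "jaw": 0.015},
  {"tx": 0, "ty": 0, "tz": 0, "ax": 0, "ay": 0, "az": 0, "jaw": 0.035},
  {"tx": 0, "ty": 0, "tz": 0, "ax": 0, "ay": 0, "az": 0, "jaw": 0.048},
  {"tx": 0, "ty": 0, "tz": 0, "ax": 0, "ay": 0, "az": 0, "jaw": 0.048},
  {"tx": 0, "ty": 0, "tz": 0, "ax": 0, "ay": 0, "az": 0, "jaw": 0.048},
])

```text
time_s: 12.95
tool_pos: [410.1, -266.6, 135.5]
ee_rot: [-0.001, 0.708, -0.706, -0.0]
ft_force: [-0.7, 0.0, -0.9]
opening: 47.9
```

Request:
send_rows([
  {"tx": 0, "ty": 0, "tz": -0.025, "ax": 0, "ay": 0, "az": 0, "jaw": 0.05},
  {"tx": 0, "ty": 0, "tz": -0.06, "ax": 0, "ay": 0, "az": 0, "jaw": 0.05},
  {"tx": -0.025, "ty": 0, "tz": -0.09, "ax": 0, "ay": 0, "az": 0, "jaw": 0.05},
  {"tx": -0.06, "ty": 0, "tz": -0.09, "ax": 0, "ay": 0, "az": 0, "jaw": 0.05},
  {"tx": -0.095, "ty": -0.005, "tz": -0.09, "ax": 0, "ay": 0, "az": 0, "jaw": 0.05},
])

```text
time_s: 13.37
tool_pos: [415.5, -171.5, 228.6]
ee_rot: [-0.003, 0.707, -0.707, 0.002]
ft_force: [1.4, 0.6, -0.8]
opening: 50.0
```

Request:
send_rows([
  {"tx": 0, "ty": 0, "tz": 0, "ax": 0, "ay": 0, "az": 0, "jaw": 0.05},
  {"tx": 0, "ty": 0, "tz": 0, "ax": 0, "ay": 0, "az": 0, "jaw": 0.05},
])

```text
time_s: 13.53
tool_pos: [416.2, -170.4, 230.1]
ee_rot: [-0.004, 0.709, -0.706, 0.004]
ft_force: [0.5, 0.0, 1.0]
opening: 49.8
```

```bash
python3 - <<'E'
from h import *
go(426,-96,122)
c=grab("wrist"); caps(c,150,110)
c=grab("side");caps(c,145,110)
E
```

```text
at [ 416.2 -170.4  230.1] t 13.53 F [0.52 0.05 1.  ] open 49.8 -> shift mm [-74.3  -9.  108.3] turn [-0.6  0.   0.2]
[ 296   97   43   45 1515] [317.4 118.8] [ 417.3 -254.1]
[ 97 294  46  38 851] [122.5 316.1] [ 563.8 -113.1]
[288 312  34  38 935] [305.7 332.7] [ 425.5 -100.4]
[391 188  14  12 132] [397.4 193.5] [512.7 235.6]
[244 278  15  14 172] [251.  284.3] [426.3 -97.6]
[333 285  14  15 159] [339.5 292.3] [555.2 -15. ]
[304 332  16  14 161] [312.2 338.1] [ 570.3 -109.3]
[169 340  18  17 233] [177.3 347.7] [ 413.6 -254.4]
```

Request:
send_rows([
  {"tx": -0.03, "ty": -0.005, "tz": 0, "ax": -0.6, "ay": 0, "az": 0, "jaw": 0.05},
  {"tx": -0.06, "ty": -0.01, "tz": 0.01, "ax": -0.6, "ay": 0, "az": 0, "jaw": 0.05},
  {"tx": -0.073, "ty": -0.01, "tz": 0.035, "ax": -0.6, "ay": 0, "az": 0, "jaw": 0.05},
  {"tx": -0.073, "ty": -0.01, "tz": 0.07, "ax": -0.6, "ay": 0, "az": 0, "jaw": 0.05},
  {"tx": -0.073, "ty": -0.01, "tz": 0.1075, "ax": -0.6, "ay": 0, "az": 0, "jaw": 0.05},
])

```text
time_s: 14.05
tool_pos: [427.5, -99.0, 121.5]
ee_rot: [-0.0, 0.708, -0.707, 0.0]
ft_force: [0.7, -0.6, -1.2]
opening: 50.0
```

Request:
send_rows([
  {"tx": 0, "ty": 0, "tz": 0, "ax": 0, "ay": 0, "az": 0, "jaw": 0.05},
  {"tx": 0, "ty": 0, "tz": 0, "ax": 0, "ay": 0, "az": 0, "jaw": 0.015},
  {"tx": 0, "ty": 0, "tz": 0, "ax": 0, "ay": 0, "az": 0, "jaw": 0.015},
  {"tx": 0, "ty": 0, "tz": 0, "ax": 0, "ay": 0, "az": 0, "jaw": 0.015},
  {"tx": 0, "ty": 0, "tz": 0, "ax": 0, "ay": 0, "az": 0, "jaw": 0.015},
])

```text
time_s: 14.47
tool_pos: [429.1, -99.4, 123.6]
ee_rot: [-0.002, 0.707, -0.707, 0.002]
ft_force: [0.1, -0.4, 2.3]
opening: 25.3
```

Request:
send_rows([
  {"tx": 0, "ty": 0, "tz": -0.02, "ax": 0, "ay": 0, "az": 0, "jaw": 0.015},
  {"tx": 0, "ty": 0, "tz": -0.06, "ax": 0, "ay": 0, "az": 0, "jaw": 0.015},
  {"tx": 0, "ty": 0, "tz": -0.1, "ax": 0, "ay": 0, "az": 0, "jaw": 0.015},
  {"tx": 0, "ty": 0, "tz": -0.1, "ax": 0, "ay": 0, "az": 0, "jaw": 0.015},
  {"tx": 0, "ty": 0, "tz": -0.1, "ax": 0, "ay": 0, "az": 0, "jaw": 0.015},
])

```text
time_s: 14.88
tool_pos: [430.4, -99.4, 227.1]
ee_rot: [-0.005, 0.707, -0.707, 0.004]
ft_force: [-0.1, 0.1, -2.8]
opening: 25.3
```

```bash
python3 - <<'E'
from h import *
weigh(8); weigh(4); go(522.6,169,240); go(471,-255,240)
E
```

```text
F mean [-0.02 -0.09 -1.44] std [0.34 0.4  0.62]
F mean [-0.39  0.05 -1.35] std [0.56 0.28 0.36]
at [428.5 -99.4 223.4] t 15.48 F [-1.36  0.38 -1.61] open 25.1 -> shift mm [-268.4  -94.4  -16.1] turn [-0.3  0.   0.1]
at [428.5 -99.4 223.4] t 15.48 F [-1.36  0.38 -1.61] open 25.1 -> shift mm [155.6 -42.4 -16.4] turn [-0.3  0.   0.1]
```

Request:
send_rows([
  {"tx": 0.03, "ty": -0.02, "tz": -0.01, "ax": 0, "ay": 0, "az": 0, "jaw": 0.015},
  {"tx": 0.065, "ty": -0.04, "tz": -0.01, "ax": 0, "ay": 0, "az": 0, "jaw": 0.015},
  {"tx": 0.1, "ty": -0.043, "tz": -0.01, "ax": 0, "ay": 0, "az": 0, "jaw": 0.015},
  {"tx": 0.13, "ty": -0.043, "tz": -0.01, "ax": 0, "ay": 0, "az": 0, "jaw": 0.015},
  {"tx": 0.156, "ty": -0.043, "tz": -0.01, "ax": 0, "ay": 0, "az": 0, "jaw": 0.015},
])

```text
time_s: 15.9
tool_pos: [471.6, -257.4, 233.0]
ee_rot: [-0.001, 0.707, -0.707, 0.001]
ft_force: [0.6, 0.2, -0.9]
opening: 25.4
```

Request:
send_rows([
  {"tx": 0, "ty": 0, "tz": 0, "ax": 0, "ay": 0, "az": 0, "jaw": 0.015},
  {"tx": 0, "ty": 0, "tz": 0, "ax": 0, "ay": 0, "az": 0, "jaw": 0.015},
])

```text
time_s: 16.07
tool_pos: [471.3, -258.6, 232.2]
ee_rot: [0.001, -0.706, 0.708, -0.001]
ft_force: [0.3, 0.5, -1.0]
opening: 25.2
```

```bash
python3 - <<'E'
from h import *
go(471.5,-256,131)
c=grab("wrist","w6.png");s,_=st();caps(c,157,110)
E
```

```text
at [ 471.3 -258.6  232.2] t 16.07 F [ 0.29  0.51 -0.95] open 25.2 -> shift mm [-2.500e+00  1.000e-01  1.012e+02] turn [-0.1  0.  -0.1]
[ 376  232   38   39 1093] [394.7 252.1] [ 417.9 -255.1]
[307 299  21   9 165] [317.3 303.3] [ 471.5 -216.1]
[200 409  17  16  83] [208.7 417.7] [ 559.8 -113.5]
```

View pics/w6.png

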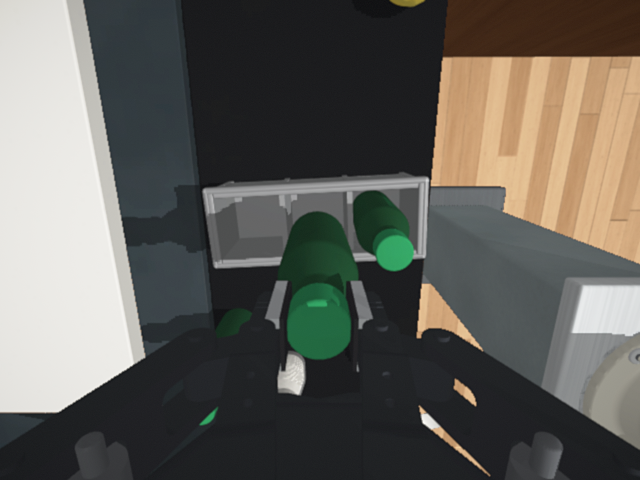

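```bash
python3 - <<'E'
from h import *
c=grab("wrist"); crate(c,[(205,190),(427,179),(425,259),(214,268)]); go(471.5,-256,131)
E
```

```text
crate [ 472.  -253.9] yaw 0.048 sides [ 74.2 196.6  74.8 200. ]
 cell 0 [ 409.1 -257. ]
 cell 1 [ 472.  -253.9]
 cell 2 [ 535.  -250.9]
at [ 471.6 -257.   232.8] t 16.17 F [ 0.68 -0.2  -1.17] open 25.0 -> shift mm [ -1.    0.4 101.8] turn [-0.2  0.   0. ]
```

Request:
send_rows([
  {"tx": -0.001, "ty": 0, "tz": 0.02, "ax": 0, "ay": 0, "az": 0, "jaw": 0.015},
  {"tx": -0.001, "ty": 0, "tz": 0.05, "ax": 0, "ay": 0, "az": 0, "jaw": 0.015},
  {"tx": -0.001, "ty": 0, "tz": 0.075, "ax": 0, "ay": 0, "az": 0, "jaw": 0.015},
  {"tx": -0.001, "ty": 0, "tz": 0.095, "ax": 0, "ay": 0, "az": 0, "jaw": 0.015},
  {"tx": -0.001, "ty": 0, "tz": 0.102, "ax": 0, "ay": 0, "az": 0, "jaw": 0.015},
])

```text
time_s: 16.58
tool_pos: [470.6, -254.6, 128.5]
ee_rot: [-0.0, 0.708, -0.706, -0.001]
ft_force: [-5.1, -3.2, 28.8]
opening: 25.0
```

Request:
send_rows([
  {"tx": 0, "ty": 0, "tz": 0, "ax": 0, "ay": 0, "az": 0, "jaw": 0.015},
  {"tx": 0, "ty": 0, "tz": 0, "ax": 0, "ay": 0, "az": 0, "jaw": 0.035},
  {"tx": 0, "ty": 0, "tz": 0, "ax": 0, "ay": 0, "az": 0, "jaw": 0.046},
  {"tx": 0, "ty": 0, "tz": 0, "ax": 0, "ay": 0, "az": 0, "jaw": 0.046},
  {"tx": 0, "ty": 0, "tz": 0, "ax": 0, "ay": 0, "az": 0, "jaw": 0.046},
])

```text
time_s: 17.0
tool_pos: [471.1, -254.5, 129.4]
ee_rot: [-0.001, 0.708, -0.706, 0.0]
ft_force: [0.3, 0.0, -0.2]
opening: 45.9
```

Request:
send_rows([
  {"tx": 0, "ty": 0, "tz": -0.025, "ax": 0, "ay": 0, "az": 0, "jaw": 0.046},
  {"tx": 0, "ty": 0, "tz": -0.06, "ax": 0, "ay": 0, "az": 0, "jaw": 0.05},
  {"tx": -0.02, "ty": -0.02, "tz": -0.09, "ax": 0, "ay": 0, "az": 0, "jaw": 0.05},
  {"tx": -0.045, "ty": -0.045, "tz": -0.095, "ax": 0, "ay": 0, "az": 0, "jaw": 0.05},
  {"tx": -0.07, "ty": -0.07, "tz": -0.095, "ax": 0, "ay": 0, "az": 0, "jaw": 0.05},
])

```text
time_s: 17.42
tool_pos: [542.9, -184.4, 228.8]
ee_rot: [-0.003, 0.707, -0.707, 0.003]
ft_force: [0.3, -0.9, -0.0]
opening: 50.2
```

Request:
send_rows([
  {"tx": 0, "ty": 0, "tz": 0, "ax": 0, "ay": 0, "az": 0, "jaw": 0.05},
  {"tx": 0, "ty": 0, "tz": 0, "ax": 0, "ay": 0, "az": 0, "jaw": 0.05},
])

```text
time_s: 17.58
tool_pos: [544.2, -183.2, 229.4]
ee_rot: [-0.003, 0.708, -0.706, 0.004]
ft_force: [-0.1, 0.5, -0.1]
opening: 50.0
```

```bash
python3 - <<'E'
from h import *
c=grab("wrist"); caps(c,150,110); print()
c=grab("side");caps(c,145,110)
go(570,-111,122)
E
```

```text
[ 501  119   42   44 1429] [521.3 140.7] [ 415.  -254.2]
[ 421  120   41   44 1435] [441.  141.2] [ 466.  -253.7]
[266 311  36  38 971] [284.3 331.4] [ 569.8 -114.7]

[391 188  14  14 140] [397.  193.8] [512.6 234.3]
[304 332  16  17 220] [311.6 340. ] [ 571.6 -112.4]
[169 339  18  18 227] [177.6 347.5] [ 413.7 -253.8]
[192 358  18  19 255] [200.3 367. ] [ 464.8 -253.7]
at [ 542.7 -184.5  229. ] t 17.68 F [-0.48 -0.74  0.1 ] open 49.8 -> shift mm [-73.5 -26.4 107.2] turn [-0.5 -0.   0. ]
```

Request:
send_rows([
  {"tx": -0.03, "ty": -0.012, "tz": 0, "ax": -0.5, "ay": 0, "az": 0, "jaw": 0.05},
  {"tx": -0.06, "ty": -0.024, "tz": 0.01, "ax": -0.5, "ay": 0, "az": 0, "jaw": 0.05},
  {"tx": -0.072, "ty": -0.027, "tz": 0.035, "ax": -0.5, "ay": 0, "az": 0, "jaw": 0.05},
  {"tx": -0.072, "ty": -0.027, "tz": 0.07, "ax": -0.5, "ay": 0, "az": 0, "jaw": 0.05},
  {"tx": -0.072, "ty": -0.027, "tz": 0.106, "ax": -0.5, "ay": 0, "az": 0, "jaw": 0.05},
])

```text
time_s: 18.1
tool_pos: [570.9, -112.5, 123.1]
ee_rot: [-0.001, 0.708, -0.707, 0.001]
ft_force: [0.7, 0.3, -1.5]
opening: 50.0
```

Request:
send_rows([
  {"tx": 0, "ty": 0, "tz": 0, "ax": 0, "ay": 0, "az": 0, "jaw": 0.05},
  {"tx": 0, "ty": 0, "tz": 0, "ax": 0, "ay": 0, "az": 0, "jaw": 0.015},
  {"tx": 0, "ty": 0, "tz": 0, "ax": 0, "ay": 0, "az": 0, "jaw": 0.015},
  {"tx": 0, "ty": 0, "tz": 0, "ax": 0, "ay": 0, "az": 0, "jaw": 0.015},
  {"tx": 0, "ty": 0, "tz": 0, "ax": 0, "ay": 0, "az": 0, "jaw": 0.015},
])

```text
time_s: 18.52
tool_pos: [572.3, -113.0, 125.8]
ee_rot: [-0.002, 0.707, -0.707, 0.003]
ft_force: [-0.8, 0.1, 3.5]
opening: 25.0
```

Request:
send_rows([
  {"tx": 0, "ty": 0, "tz": -0.02, "ax": 0, "ay": 0, "az": 0, "jaw": 0.015},
  {"tx": 0, "ty": 0, "tz": -0.06, "ax": 0, "ay": 0, "az": 0, "jaw": 0.015},
  {"tx": 0, "ty": 0, "tz": -0.1, "ax": 0, "ay": 0, "az": 0, "jaw": 0.015},
  {"tx": 0, "ty": 0, "tz": -0.1, "ax": 0, "ay": 0, "az": 0, "jaw": 0.015},
  {"tx": 0, "ty": 0, "tz": -0.1, "ax": 0, "ay": 0, "az": 0, "jaw": 0.015},
])

```text
time_s: 18.93
tool_pos: [573.3, -113.2, 230.2]
ee_rot: [-0.006, 0.707, -0.707, 0.006]
ft_force: [0.4, -0.0, -2.9]
opening: 25.2
```

```bash
python3 - <<'E'
from h import *
weigh(8); weigh(4); go(522.6,169,240); go(535,-252,240)
E
```

```text
F mean [-0.21  0.02 -1.22] std [0.24 0.59 0.55]
F mean [-0.48 -0.24 -0.87] std [0.58 0.6  0.26]
at [ 571.5 -112.9  225.6] t 19.53 F [-0.83  0.28 -0.93] open 25.0 -> shift mm [-282.    48.5  -15. ] turn [-0.4 -0.   0. ]
at [ 571.5 -112.9  225.6] t 19.53 F [-0.83  0.28 -0.93] open 25.0 -> shift mm [139.   36.5 -14.6] turn [-0.4 -0.   0. ]
```

Request:
send_rows([
  {"tx": 0.03, "ty": 0.01, "tz": -0.01, "ax": -0.4, "ay": 0, "az": 0, "jaw": 0.015},
  {"tx": 0.065, "ty": 0.02, "tz": -0.01, "ax": -0.4, "ay": 0, "az": 0, "jaw": 0.015},
  {"tx": 0.1, "ty": 0.03, "tz": -0.01, "ax": -0.4, "ay": 0, "az": 0, "jaw": 0.015},
  {"tx": 0.13, "ty": 0.036, "tz": -0.01, "ax": -0.4, "ay": 0, "az": 0, "jaw": 0.015},
  {"tx": 0.138, "ty": 0.036, "tz": -0.01, "ax": -0.4, "ay": 0, "az": 0, "jaw": 0.015},
])

```text
time_s: 19.95
tool_pos: [534.1, -254.7, 235.6]
ee_rot: [-0.001, -0.706, 0.708, -0.001]
ft_force: [-0.4, 1.3, -0.6]
opening: 25.1
```

Request:
send_rows([
  {"tx": 0, "ty": 0, "tz": 0, "ax": 0, "ay": 0, "az": 0, "jaw": 0.015},
  {"tx": 0, "ty": 0, "tz": 0, "ax": 0, "ay": 0, "az": 0, "jaw": 0.015},
])

```text
time_s: 20.12
tool_pos: [533.9, -255.1, 235.3]
ee_rot: [-0.001, -0.706, 0.708, -0.0]
ft_force: [-0.8, 0.2, -0.7]
opening: 25.1
```

```bash
python3 - <<'E'
from h import *
go(535,-251,134)
c=grab("wrist","w7.png");caps(c,157,110)
for k in(0,1,2): print(np.round(proj(c,(409+63*k,-257+3*k,80))))
E
```

```text
at [ 533.9 -255.1  235.3] t 20.12 F [-0.79  0.18 -0.66] open 25.1 -> shift mm [ -4.2  -1.2 101.3] turn [ 0.  -0.1 -0.2]
[ 393  228   37   37 1052] [410.9 245.9] [ 468.4 -255.1]
[ 463  228   39   36 1070] [482.2 245.9] [ 418.7 -255. ]
[300 284  41  21 332] [321.6 298.4] [ 530.8 -215. ]
[453. 219.]
[384. 222.]
[316. 225.]
```

View pics/w7.png

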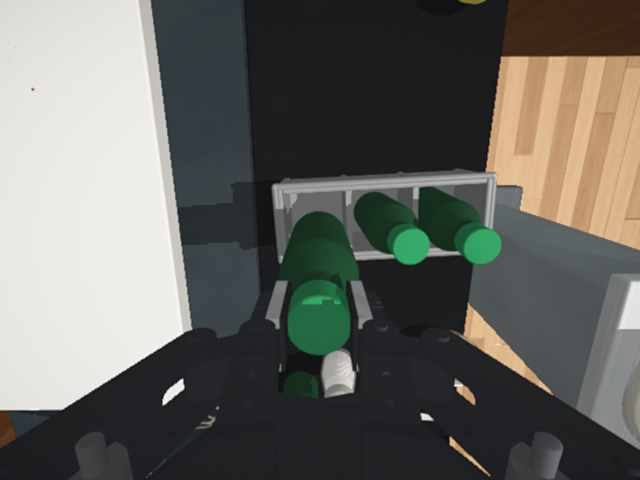

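Request:
send_rows([
  {"tx": -0.004, "ty": -0.001, "tz": 0.02, "ax": 0, "ay": 0, "az": 0, "jaw": 0.015},
  {"tx": -0.004, "ty": -0.001, "tz": 0.05, "ax": 0, "ay": 0, "az": 0, "jaw": 0.015},
  {"tx": -0.004, "ty": -0.001, "tz": 0.075, "ax": 0, "ay": 0, "az": 0, "jaw": 0.015},
  {"tx": -0.004, "ty": -0.001, "tz": 0.093, "ax": 0, "ay": 0, "az": 0, "jaw": 0.015},
  {"tx": -0.004, "ty": -0.001, "tz": 0.101, "ax": 0, "ay": 0, "az": 0, "jaw": 0.015},
])

```text
time_s: 20.58
tool_pos: [534.5, -249.1, 132.1]
ee_rot: [-0.002, -0.707, 0.707, 0.001]
ft_force: [0.3, -1.4, -0.3]
opening: 24.9
```

Request:
send_rows([
  {"tx": 0, "ty": 0, "tz": 0, "ax": 0, "ay": 0, "az": 0, "jaw": 0.015},
  {"tx": 0, "ty": 0, "tz": 0, "ax": 0, "ay": 0, "az": 0, "jaw": 0.035},
  {"tx": 0, "ty": 0, "tz": 0, "ax": 0, "ay": 0, "az": 0, "jaw": 0.046},
  {"tx": 0, "ty": 0, "tz": 0, "ax": 0, "ay": 0, "az": 0, "jaw": 0.046},
  {"tx": 0, "ty": 0, "tz": 0, "ax": 0, "ay": 0, "az": 0, "jaw": 0.046},
])

```text
time_s: 21.0
tool_pos: [535.1, -248.9, 133.2]
ee_rot: [-0.001, -0.707, 0.707, 0.0]
ft_force: [0.5, -0.4, 0.3]
opening: 45.9
```

Request:
send_rows([
  {"tx": 0, "ty": 0, "tz": -0.025, "ax": 0, "ay": 0, "az": 0, "jaw": 0.046},
  {"tx": 0, "ty": 0, "tz": -0.06, "ax": 0, "ay": 0, "az": 0, "jaw": 0.05},
  {"tx": -0.03, "ty": 0, "tz": -0.085, "ax": 0, "ay": 0, "az": 0, "jaw": 0.05},
  {"tx": -0.068, "ty": -0.005, "tz": -0.095, "ax": 0, "ay": 0, "az": 0, "jaw": 0.05},
  {"tx": -0.105, "ty": -0.01, "tz": -0.095, "ax": 0, "ay": 0, "az": 0, "jaw": 0.05},
])

```text
time_s: 21.42
tool_pos: [546.9, -143.4, 232.5]
ee_rot: [0.001, -0.706, 0.708, -0.003]
ft_force: [2.1, -0.1, 0.1]
opening: 50.0
```

Request:
send_rows([
  {"tx": -0.035, "ty": 0, "tz": 0, "ax": 0, "ay": 0, "az": 0, "jaw": 0.05},
  {"tx": -0.06, "ty": 0, "tz": 0, "ax": 0, "ay": 0, "az": 0, "jaw": 0.05},
  {"tx": -0.06, "ty": 0, "tz": 0, "ax": 0, "ay": 0, "az": 0, "jaw": 0.05},
  {"tx": -0.06, "ty": 0, "tz": 0, "ax": 0, "ay": 0, "az": 0, "jaw": 0.05},
])

```text
time_s: 21.75
tool_pos: [547.2, -82.1, 233.2]
ee_rot: [0.002, -0.707, 0.707, -0.003]
ft_force: [-0.1, -0.1, 0.3]
opening: 49.9
```

```bash
python3 - <<'E'
from h import *
c=grab("wrist"); caps(c,150,110); print()
c=grab("side");caps(c,145,110)
go(555,-12,123)
E
```

```text
[290 306  35  38 927] [308.1 326.7] [554.8 -15.8]

[169 340  18  17 225] [177.7 347.5] [ 413.8 -253.9]
[192 358  18  18 251] [200.4 366.8] [ 464.6 -253.4]
[223 384  19  19 285] [231.9 392.7] [ 530.4 -251.9]
at [547.1 -83.8 232.8] t 21.85 F [ 0.31 -0.3  -0.96] open 50.2 -> shift mm [-72.   -7.  109.7] turn [-0.4 -0.1 -0.2]
```

Request:
send_rows([
  {"tx": -0.03, "ty": -0.005, "tz": 0, "ax": -0.4, "ay": 0, "az": 0, "jaw": 0.05},
  {"tx": -0.06, "ty": -0.008, "tz": 0.01, "ax": -0.4, "ay": 0, "az": 0, "jaw": 0.05},
  {"tx": -0.07, "ty": -0.008, "tz": 0.035, "ax": -0.4, "ay": 0, "az": 0, "jaw": 0.05},
  {"tx": -0.07, "ty": -0.008, "tz": 0.07, "ax": -0.4, "ay": 0, "az": 0, "jaw": 0.05},
  {"tx": -0.07, "ty": -0.008, "tz": 0.11, "ax": -0.4, "ay": 0, "az": 0, "jaw": 0.05},
])

```text
time_s: 22.27
tool_pos: [557.5, -14.3, 123.2]
ee_rot: [0.001, -0.706, 0.708, -0.002]
ft_force: [1.2, 0.7, -1.1]
opening: 50.1
```

Request:
send_rows([
  {"tx": 0, "ty": 0, "tz": 0, "ax": 0, "ay": 0, "az": 0, "jaw": 0.05},
  {"tx": 0, "ty": 0, "tz": 0, "ax": 0, "ay": 0, "az": 0, "jaw": 0.015},
  {"tx": 0, "ty": 0, "tz": 0, "ax": 0, "ay": 0, "az": 0, "jaw": 0.015},
  {"tx": 0, "ty": 0, "tz": 0, "ax": 0, "ay": 0, "az": 0, "jaw": 0.015},
  {"tx": 0, "ty": 0, "tz": 0, "ax": 0, "ay": 0, "az": 0, "jaw": 0.015},
])

```text
time_s: 22.68
tool_pos: [559.1, -14.5, 125.9]
ee_rot: [0.003, -0.706, 0.708, -0.004]
ft_force: [-0.2, -0.1, 2.5]
opening: 25.2
```

Request:
send_rows([
  {"tx": 0, "ty": 0, "tz": -0.02, "ax": 0, "ay": 0, "az": 0, "jaw": 0.015},
  {"tx": 0, "ty": 0, "tz": -0.06, "ax": 0, "ay": 0, "az": 0, "jaw": 0.015},
  {"tx": 0, "ty": 0, "tz": -0.1, "ax": 0, "ay": 0, "az": 0, "jaw": 0.015},
  {"tx": 0, "ty": 0, "tz": -0.1, "ax": 0, "ay": 0, "az": 0, "jaw": 0.015},
  {"tx": 0, "ty": 0, "tz": -0.1, "ax": 0, "ay": 0, "az": 0, "jaw": 0.015},
])

```text
time_s: 23.1
tool_pos: [560.0, -14.1, 230.0]
ee_rot: [0.006, -0.706, 0.708, -0.006]
ft_force: [0.0, -0.6, -3.9]
opening: 25.3
```

```bash
python3 - <<'E'
from h import *
weigh(8); weigh(4); go(522.6,169,240)
E
```

```text
F mean [-0.01  0.11 -2.79] std [0.61 0.52 0.52]
F mean [ 0.06 -0.23 -2.67] std [0.47 0.39 0.37]
at [558.2 -14.4 225.7] t 23.7 F [-0.47  0.27 -2.61] open 25.1 -> shift mm [-183.3   36.   -14.8] turn [-0.5 -0.1 -0.2]
```

Request:
send_rows([
  {"tx": -0.03, "ty": 0.006, "tz": -0.01, "ax": -0.5, "ay": 0, "az": 0, "jaw": 0.015},
  {"tx": -0.068, "ty": 0.014, "tz": -0.01, "ax": -0.5, "ay": 0, "az": 0, "jaw": 0.015},
  {"tx": -0.106, "ty": 0.022, "tz": -0.01, "ax": -0.5, "ay": 0, "az": 0, "jaw": 0.015},
  {"tx": -0.144, "ty": 0.03, "tz": -0.01, "ax": -0.5, "ay": 0, "az": 0, "jaw": 0.015},
  {"tx": -0.182, "ty": 0.036, "tz": -0.01, "ax": -0.5, "ay": 0, "az": 0, "jaw": 0.015},
])

```text
time_s: 24.12
tool_pos: [521.9, 169.3, 235.5]
ee_rot: [-0.0, -0.706, 0.708, -0.0]
ft_force: [1.5, -0.4, -2.2]
opening: 25.3
```

Request:
send_rows([
  {"tx": 0, "ty": 0, "tz": 0, "ax": 0, "ay": 0, "az": 0, "jaw": 0.015},
  {"tx": 0, "ty": 0, "tz": 0, "ax": 0, "ay": 0, "az": 0, "jaw": 0.015},
])

```text
time_s: 24.28
tool_pos: [521.4, 171.3, 235.3]
ee_rot: [0.0, 0.707, -0.707, 0.0]
ft_force: [-0.3, -0.4, -2.5]
opening: 24.8
```

```bash
python3 - <<'E'
from h import *
c=grab("wrist","w8.png");caps(c,157,110)
for k in(0,1,2): print(np.round(proj(c,(524.7-2.1*k,107+62*k,75))))
go(522.6,169,133)
E
```

```text
[ 288  281   62   73 3615] [318.4 318.8] [520.5 228.1]
[314. 149.]
[316. 217.]
[318. 279.]
at [521.7 169.9 235.5] t 24.33 F [-0.58 -0.99 -2.46] open 25.1 -> shift mm [  0.8  -0.8 102.5] turn [-0.  -0.1 -0.1]
```

View pics/w8.png

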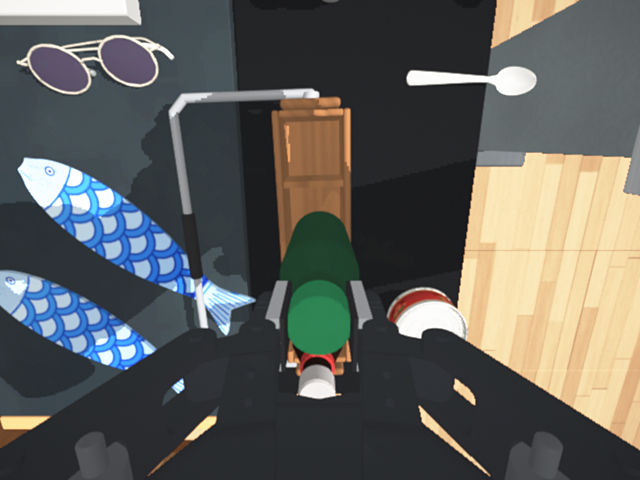

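Request:
send_rows([
  {"tx": 0.001, "ty": -0.001, "tz": 0.02, "ax": 0, "ay": 0, "az": 0, "jaw": 0.015},
  {"tx": 0.001, "ty": -0.001, "tz": 0.05, "ax": 0, "ay": 0, "az": 0, "jaw": 0.015},
  {"tx": 0.001, "ty": -0.001, "tz": 0.075, "ax": 0, "ay": 0, "az": 0, "jaw": 0.015},
  {"tx": 0.001, "ty": -0.001, "tz": 0.093, "ax": 0, "ay": 0, "az": 0, "jaw": 0.015},
  {"tx": 0.001, "ty": -0.001, "tz": 0.1, "ax": 0, "ay": 0, "az": 0, "jaw": 0.015},
])

```text
time_s: 24.75
tool_pos: [521.6, 166.7, 132.6]
ee_rot: [-0.003, -0.706, 0.708, 0.0]
ft_force: [0.4, -0.5, -3.0]
opening: 25.0
```

Request:
send_rows([
  {"tx": 0, "ty": 0, "tz": 0, "ax": 0, "ay": 0, "az": 0, "jaw": 0.015},
  {"tx": 0, "ty": 0, "tz": 0, "ax": 0, "ay": 0, "az": 0, "jaw": 0.035},
  {"tx": 0, "ty": 0, "tz": 0, "ax": 0, "ay": 0, "az": 0, "jaw": 0.05},
  {"tx": 0, "ty": 0, "tz": 0, "ax": 0, "ay": 0, "az": 0, "jaw": 0.05},
  {"tx": 0, "ty": 0, "tz": 0, "ax": 0, "ay": 0, "az": 0, "jaw": 0.05},
])

```text
time_s: 25.17
tool_pos: [522.4, 166.9, 133.9]
ee_rot: [-0.001, -0.706, 0.708, -0.0]
ft_force: [0.3, 0.1, 0.5]
opening: 50.0
```

Request:
send_rows([
  {"tx": 0, "ty": 0, "tz": -0.025, "ax": 0, "ay": 0, "az": 0, "jaw": 0.05},
  {"tx": 0, "ty": 0, "tz": -0.06, "ax": 0, "ay": 0, "az": 0, "jaw": 0.05},
  {"tx": 0, "ty": 0, "tz": -0.1, "ax": 0, "ay": 0, "az": 0, "jaw": 0.05},
  {"tx": -0.01, "ty": -0.03, "tz": -0.115, "ax": 0, "ay": 0, "az": 0, "jaw": 0.05},
  {"tx": -0.03, "ty": -0.06, "tz": -0.12, "ax": 0, "ay": 0, "az": 0, "jaw": 0.05},
])

```text
time_s: 25.58
tool_pos: [584.7, 196.4, 261.6]
ee_rot: [0.004, -0.706, 0.709, -0.003]
ft_force: [0.4, 0.9, 1.1]
opening: 49.9
```

Request:
send_rows([
  {"tx": -0.005, "ty": -0.035, "tz": 0, "ax": 0, "ay": 0, "az": 0, "jaw": 0.05},
  {"tx": -0.008, "ty": -0.068, "tz": 0, "ax": 0, "ay": 0, "az": 0, "jaw": 0.05},
  {"tx": -0.008, "ty": -0.068, "tz": 0, "ax": 0, "ay": 0, "az": 0, "jaw": 0.05},
  {"tx": -0.008, "ty": -0.068, "tz": 0, "ax": 0, "ay": 0, "az": 0, "jaw": 0.05},
])

```text
time_s: 25.92
tool_pos: [653.9, 204.3, 259.9]
ee_rot: [0.003, -0.705, 0.709, -0.002]
ft_force: [-0.3, -0.6, 0.5]
opening: 49.8
```

```bash
python3 - <<'E'
from h import *
c=grab("wrist","w9.png");caps(c,157,110)
t=grab("top"); s=grab("side"); print(); caps(s,157,110)
o=np.hstack([c["im"],np.vstack([t["im"][150:310,:][:, 130:510],s["im"][180:420,60:440]])[:400]] if 0 else [cv2.resize(c["im"],(420,315)),s["im"][150:465,80:460]])
cv2.imwrite("pics/m9.png",o[:,:,::-1])
go(651,206,36)
E
```

```text
[ 483  168   37   36 1054] [500.9 185. ] [519.8 165.5]
[471 243  39  37 974] [491.1 261.6] [518.6 225.2]

[169 339  18  18 228] [177.6 347.5] [ 419.6 -255.4]
[192 358  18  19 255] [200.3 367. ] [ 469.6 -255.3]
[223 384  19  20 283] [231.9 393.2] [ 534.6 -254. ]
at [652.4 204.1 263.5] t 26.07 F [-0.45 -0.48  0.86] open 50.1 -> shift mm [ -1.3   3.9 227.5] turn [-0.6  0.2 -0.2]
```

View pics/m9.png

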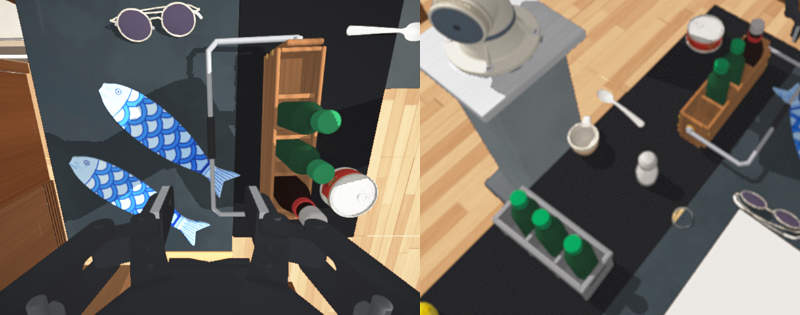

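Request:
send_rows([
  {"tx": -0.001, "ty": 0.003, "tz": 0.035, "ax": -0.6, "ay": 0.2, "az": 0, "jaw": 0.05},
  {"tx": -0.001, "ty": 0.003, "tz": 0.07, "ax": -0.6, "ay": 0.2, "az": 0, "jaw": 0.05},
  {"tx": -0.001, "ty": 0.003, "tz": 0.105, "ax": -0.6, "ay": 0.2, "az": 0, "jaw": 0.05},
  {"tx": -0.001, "ty": 0.003, "tz": 0.14, "ax": -0.6, "ay": 0.2, "az": 0, "jaw": 0.05},
  {"tx": -0.001, "ty": 0.003, "tz": 0.15, "ax": -0.6, "ay": 0.2, "az": 0, "jaw": 0.05},
])

```text
time_s: 26.48
tool_pos: [647.2, 204.7, 109.0]
ee_rot: [-0.003, -0.706, 0.709, 0.001]
ft_force: [0.3, -0.5, -1.5]
opening: 50.1
```

Request:
send_rows([
  {"tx": 0, "ty": 0, "tz": 0, "ax": 0, "ay": 0, "az": 0, "jaw": 0.05},
])

```text
time_s: 26.57
tool_pos: [645.6, 204.1, 108.0]
ee_rot: [-0.005, -0.706, 0.708, 0.002]
ft_force: [-0.1, -0.1, -0.1]
opening: 49.8
```

```bash
python3 - <<'E'
from h import *
go(651,206,36)
E
```

```text
at [645.6 204.1 108. ] t 26.57 F [-0.15 -0.11 -0.07] open 49.8 -> shift mm [-2.2 -6.  71.9] turn [ 0.5 -0.2 -0.2]
```

Request:
send_rows([
  {"tx": -0.002, "ty": -0.004, "tz": 0.01, "ax": 0.5, "ay": 0, "az": 0, "jaw": 0.05},
  {"tx": -0.002, "ty": -0.004, "tz": 0.03, "ax": 0.5, "ay": 0, "az": 0, "jaw": 0.05},
  {"tx": -0.002, "ty": -0.004, "tz": 0.05, "ax": 0.5, "ay": 0, "az": 0, "jaw": 0.05},
  {"tx": -0.002, "ty": -0.004, "tz": 0.068, "ax": 0.5, "ay": 0, "az": 0, "jaw": 0.05},
  {"tx": -0.002, "ty": -0.004, "tz": 0.071, "ax": 0.5, "ay": 0, "az": 0, "jaw": 0.05},
])

```text
time_s: 26.98
tool_pos: [648.2, 205.8, 36.7]
ee_rot: [-0.002, -0.706, 0.708, -0.001]
ft_force: [-0.9, 0.7, -0.5]
opening: 50.2
```

Request:
send_rows([
  {"tx": 0, "ty": 0, "tz": 0, "ax": 0, "ay": 0, "az": 0, "jaw": 0.03},
  {"tx": 0, "ty": 0, "tz": 0, "ax": 0, "ay": 0, "az": 0, "jaw": 0.005},
  {"tx": 0, "ty": 0, "tz": 0, "ax": 0, "ay": 0, "az": 0, "jaw": 0.005},
  {"tx": 0, "ty": 0, "tz": 0, "ax": 0, "ay": 0, "az": 0, "jaw": 0.005},
  {"tx": 0, "ty": 0, "tz": 0, "ax": 0, "ay": 0, "az": 0, "jaw": 0.005},
])

```text
time_s: 27.4
tool_pos: [652.4, 206.4, 40.5]
ee_rot: [0.002, -0.706, 0.708, -0.004]
ft_force: [6.8, -1.5, 0.9]
opening: 10.9
```

```bash
python3 - <<'E'
from h import *
s,_=st(); p=s["tool_pos"]; t0=np.arctan2(p[0]-521.5,p[2]+19-55); print(t0,np.hypot(p[0]-521.5,p[2]-36))
for t in(1.45,1.28,1.12,.96,.80): go(521.5+128*np.sin(t),202+4.3*np.sin(t),36+128*np.cos(t))
E
```

```text
1.5362622066090865 130.95135905536065
at [652.4 206.4  40.5] t 27.4 F [ 6.8  -1.47  0.85] open 10.9 -> shift mm [  0.2   3.7 -10.9] turn [-0.4 -0.1 -0.1]
at [652.4 206.4  40.5] t 27.4 F [ 6.8  -1.47  0.85] open 10.9 -> shift mm [  0.4   8.  -32.2] turn [-0.4 -0.1 -0.1]
at [652.4 206.4  40.5] t 27.4 F [ 6.8  -1.47  0.85] open 10.9 -> shift mm [  0.7  15.3 -51.4] turn [-0.4 -0.1 -0.1]
at [652.4 206.4  40.5] t 27.4 F [ 6.8  -1.47  0.85] open 10.9 -> shift mm [  1.1  25.5 -69.1] turn [-0.4 -0.1 -0.1]
at [652.4 206.4  40.5] t 27.4 F [ 6.8  -1.47  0.85] open 10.9 -> shift mm [  1.6  38.4 -85. ] turn [-0.4 -0.1 -0.1]
```

Request:
send_rows([
  {"tx": 0, "ty": 0.002, "tz": -0.02, "ax": 0, "ay": 0, "az": 0, "jaw": 0.005},
  {"tx": 0, "ty": 0.0065, "tz": -0.0405, "ax": 0, "ay": 0, "az": 0, "jaw": 0.005},
  {"tx": 0.0005, "ty": 0.0145, "tz": -0.0595, "ax": 0, "ay": 0, "az": 0, "jaw": 0.005},
  {"tx": 0.001, "ty": 0.0255, "tz": -0.077, "ax": 0, "ay": 0, "az": 0, "jaw": 0.005},
  {"tx": 0.001, "ty": 0.039, "tz": -0.0925, "ax": 0, "ay": 0, "az": 0, "jaw": 0.005},
])

```text
time_s: 27.82
tool_pos: [616.9, 205.3, 137.7]
ee_rot: [0.006, -0.707, 0.708, -0.007]
ft_force: [8.0, -1.8, 1.2]
opening: 10.3
```

```bash
python3 - <<'E'
from h import *
s,_=st(); p=s["tool_pos"]
for zc in(36,39,41.5): print(zc,np.arctan2(p[0]-522.5,p[2]-zc),np.hypot(p[0]-522.5,p[2]-zc))
for t in(.64,.48,.32,.16,0,-.03): go(522.5+128*np.sin(t),202+4.3*np.sin(t),40+128*np.cos(t))
E
```

```text
36 0.7480075222714416 138.76798508350106
39 0.7629478750580977 136.58409185344647
41.5 0.7757656570852275 134.78815922344208
at [616.9 205.3 137.7] t 27.82 F [ 8.04 -1.83  1.15] open 10.3 -> shift mm [ 0.8 17.8 -5.3] turn [-1.1 -0.1 -0.1]
at [616.9 205.3 137.7] t 27.82 F [ 8.04 -1.83  1.15] open 10.3 -> shift mm [  1.4  35.  -16.5] turn [-1.1 -0.1 -0.1]
at [616.9 205.3 137.7] t 27.82 F [ 8.04 -1.83  1.15] open 10.3 -> shift mm [  2.1  53.7 -24.8] turn [-1.1 -0.1 -0.1]
at [616.9 205.3 137.7] t 27.82 F [ 8.04 -1.83  1.15] open 10.3 -> shift mm [  2.8  73.4 -30. ] turn [-1.1 -0.1 -0.1]
at [616.9 205.3 137.7] t 27.82 F [ 8.04 -1.83  1.15] open 10.3 -> shift mm [  3.5  93.8 -32.1] turn [-1.1 -0.1 -0.1]
at [616.9 205.3 137.7] t 27.82 F [ 8.04 -1.83  1.15] open 10.3 -> shift mm [  3.6  97.6 -32.1] turn [-1.1 -0.1 -0.1]
```

Request:
send_rows([
  {"tx": 0.001, "ty": 0.018, "tz": -0.005, "ax": -0.5, "ay": 0, "az": 0, "jaw": 0.005},
  {"tx": 0.0015, "ty": 0.035, "tz": -0.0165, "ax": -1, "ay": 0, "az": 0, "jaw": 0.005},
  {"tx": 0.002, "ty": 0.054, "tz": -0.025, "ax": -1, "ay": 0, "az": 0, "jaw": 0.005},
  {"tx": 0.003, "ty": 0.073, "tz": -0.03, "ax": -1, "ay": 0, "az": 0, "jaw": 0.005},
  {"tx": 0.0035, "ty": 0.09, "tz": -0.032, "ax": -1, "ay": 0, "az": 0, "jaw": 0.005},
])

```text
time_s: 28.23
tool_pos: [533.5, 202.8, 178.7]
ee_rot: [-0.01, 0.707, -0.707, 0.007]
ft_force: [4.5, -2.1, 22.4]
opening: 10.3
```

Request:
send_rows([
  {"tx": 0, "ty": 0.004, "tz": 0, "ax": 0, "ay": 0, "az": 0, "jaw": 0.005},
  {"tx": 0, "ty": 0.004, "tz": 0, "ax": 0, "ay": 0, "az": 0, "jaw": 0.005},
])

```text
time_s: 28.4
tool_pos: [527.8, 203.0, 179.6]
ee_rot: [-0.011, 0.707, -0.707, 0.007]
ft_force: [-3.0, 1.2, -1.2]
opening: 9.9
```

```bash
python3 - <<'E'
from h import *
go(524,202,164)
E
```

```text
at [527.8 203.  179.6] t 28.4 F [-3.03  1.24 -1.21] open 9.9 -> shift mm [ 1.1  4.1 15.5] turn [-1.4  0.3  0.1]
```

Request:
send_rows([
  {"tx": 0, "ty": 0, "tz": 0, "ax": 0, "ay": 0, "az": 0, "jaw": 0.04},
  {"tx": 0, "ty": 0, "tz": 0, "ax": 0, "ay": 0, "az": 0, "jaw": 0.045},
  {"tx": 0.001, "ty": 0.001, "tz": 0, "ax": -1.4, "ay": 0, "az": 0, "jaw": 0.045},
  {"tx": 0.001, "ty": 0.001, "tz": 0.008, "ax": -1.4, "ay": 0, "az": 0, "jaw": 0.045},
  {"tx": 0.001, "ty": 0.001, "tz": 0.016, "ax": -1.4, "ay": 0, "az": 0, "jaw": 0.045},
])

```text
time_s: 28.82
tool_pos: [528.3, 202.3, 163.4]
ee_rot: [-0.003, 0.707, -0.707, -0.002]
ft_force: [0.4, 0.0, -0.5]
opening: 45.0
```

Request:
send_rows([
  {"tx": 0, "ty": 0, "tz": 0, "ax": 0, "ay": 0, "az": 0, "jaw": 0.03},
  {"tx": 0, "ty": 0, "tz": 0, "ax": 0, "ay": 0, "az": 0, "jaw": 0.005},
  {"tx": 0, "ty": 0, "tz": 0, "ax": 0, "ay": 0, "az": 0, "jaw": 0.005},
  {"tx": 0, "ty": 0, "tz": 0, "ax": 0, "ay": 0, "az": 0, "jaw": 0.005},
  {"tx": 0, "ty": 0, "tz": 0, "ax": 0, "ay": 0, "az": 0, "jaw": 0.005},
])

```text
time_s: 29.23
tool_pos: [528.3, 202.1, 163.2]
ee_rot: [-0.003, 0.707, -0.707, -0.001]
ft_force: [1.5, -0.9, -3.8]
opening: 11.0
```

Request:
send_rows([
  {"tx": 0, "ty": 0.003, "tz": 0, "ax": 0, "ay": 0, "az": 0, "jaw": 0.005},
  {"tx": 0, "ty": 0.005, "tz": 0, "ax": 0, "ay": 0, "az": 0, "jaw": 0.005},
  {"tx": 0, "ty": 0.005, "tz": 0, "ax": 0, "ay": 0, "az": 0, "jaw": 0.005},
])

```text
time_s: 29.48
tool_pos: [524.5, 202.0, 163.2]
ee_rot: [-0.004, 0.708, -0.707, -0.0]
ft_force: [7.9, -1.4, -6.6]
opening: 11.4
```

```bash
python3 - <<'E'
from h import *
go(522,202,164)
E
```

```text
at [524.5 202.  163.2] t 29.48 F [ 7.89 -1.4  -6.58] open 11.4 -> shift mm [ 0.   2.5 -0.8] turn [-0.3  0.4  0.1]
```

Request:
send_rows([
  {"tx": 0, "ty": 0.004, "tz": 0, "ax": 0, "ay": 0, "az": 0, "jaw": 0.005},
  {"tx": 0, "ty": 0.004, "tz": 0, "ax": 0, "ay": 0, "az": 0, "jaw": 0.005},
  {"tx": 0, "ty": 0.004, "tz": 0, "ax": 0, "ay": 0, "az": 0, "jaw": 0.005},
])

```text
time_s: 29.73
tool_pos: [524.5, 202.1, 163.3]
ee_rot: [-0.007, 0.708, -0.707, 0.002]
ft_force: [18.7, -2.0, -13.7]
opening: 11.1
```

Request:
send_rows([
  {"tx": 0, "ty": 0.004, "tz": 0, "ax": 0, "ay": 0, "az": 0, "jaw": 0.005},
  {"tx": 0, "ty": 0.004, "tz": 0, "ax": 0, "ay": 0, "az": 0, "jaw": 0.005},
  {"tx": 0, "ty": 0.004, "tz": 0, "ax": 0, "ay": 0, "az": 0, "jaw": 0.005},
])

```text
time_s: 29.98
tool_pos: [524.6, 202.1, 163.3]
ee_rot: [-0.01, 0.708, -0.707, 0.005]
ft_force: [19.7, -2.6, -14.5]
opening: 11.1
```

Request:
send_rows([
  {"tx": 0, "ty": 0, "tz": 0, "ax": 0, "ay": 0, "az": 0, "jaw": 0.03},
  {"tx": 0, "ty": 0, "tz": 0, "ax": 0, "ay": 0, "az": 0, "jaw": 0.05},
  {"tx": 0, "ty": 0, "tz": 0, "ax": 0, "ay": 0, "az": 0, "jaw": 0.05},
  {"tx": 0, "ty": 0, "tz": 0, "ax": 0, "ay": 0, "az": 0, "jaw": 0.05},
])

```text
time_s: 30.32
tool_pos: [524.2, 202.3, 163.8]
ee_rot: [-0.01, 0.708, -0.707, 0.005]
ft_force: [-0.2, 0.1, 0.5]
opening: 49.9
```

Request:
send_rows([
  {"tx": 0, "ty": 0, "tz": -0.02, "ax": 0, "ay": 0, "az": 0, "jaw": 0.05},
  {"tx": 0, "ty": 0, "tz": -0.06, "ax": 0, "ay": 0, "az": 0, "jaw": 0.05},
  {"tx": 0, "ty": 0, "tz": -0.1, "ax": 0, "ay": 0, "az": 0, "jaw": 0.05},
  {"tx": 0, "ty": 0, "tz": -0.14, "ax": 0, "ay": 0, "az": 0, "jaw": 0.05},
  {"tx": 0, "ty": 0, "tz": -0.165, "ax": 0, "ay": 0, "az": 0, "jaw": 0.05},
])

```text
time_s: 30.73
tool_pos: [520.9, 201.0, 334.0]
ee_rot: [-0.013, 0.708, -0.707, 0.006]
ft_force: [0.3, 0.6, 0.5]
opening: 50.3
```

Request:
send_rows([
  {"tx": 0.03, "ty": 0.03, "tz": 0, "ax": 0, "ay": 0, "az": 0, "jaw": 0.05},
  {"tx": 0.06, "ty": 0.06, "tz": 0, "ax": 0, "ay": 0, "az": 0, "jaw": 0.05},
  {"tx": 0.09, "ty": 0.09, "tz": 0, "ax": 0, "ay": 0, "az": 0, "jaw": 0.05},
  {"tx": 0.12, "ty": 0.12, "tz": 0, "ax": 0, "ay": 0, "az": 0, "jaw": 0.05},
  {"tx": 0.12, "ty": 0.12, "tz": 0, "ax": 0, "ay": 0, "az": 0, "jaw": 0.05},
])

```text
time_s: 31.15
tool_pos: [397.1, 77.2, 331.6]
ee_rot: [-0.015, 0.707, -0.707, 0.006]
ft_force: [0.2, -0.9, -0.1]
opening: 50.0
```

```bash
python3 - <<'E'
from h import *
go(522,202,164)
w=grab("wrist");s=grab("side"); caps(s,157,110); caps(w,157,110)
cv2.imwrite("pics/m10.png",np.hstack([cv2.resize(w["im"],(420,315)),s["im"][150:465,80:460]])[:,:,::-1])
E
```

```text
at [397.1  77.2 331.6] t 31.15 F [ 0.23 -0.92 -0.11] open 50.0 -> shift mm [-122.7 -119.8  172.7] turn [-1.7  0.7  0. ]
[169 340  18  17 229] [177.7 347.7] [ 419.8 -255.6]
[191 358  19  19 258] [200.2 367. ] [ 469.6 -255.4]
[223 384  19  19 281] [231.9 393.3] [ 534.7 -254.1]
```

View pics/m10.png

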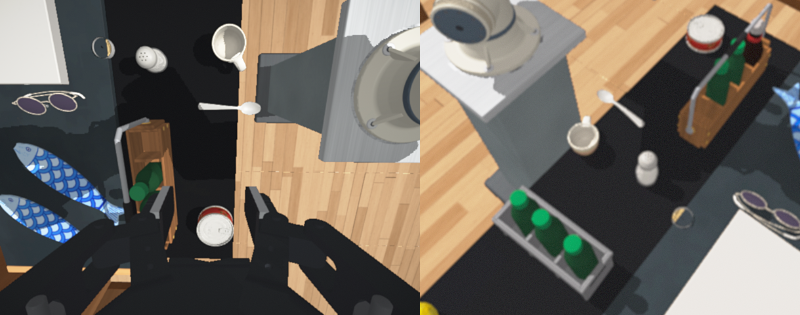

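```bash
python3 -c "
from rig import bot
print(bot.job_done())"
```

```text
the job is handed in; nothing more can be done
None
```

The job is done and handed in at about 31 s on the robot's clock; it gave no verdict.

- **Sorting:** There were five green bottles. I swung the keeper back to about 1.6 rad, then weighed each bottle in the gripper. Two read about 2.8 N (full) and went into rack pockets 2 and 1. Three read about 1.0 to 1.5 N (empty) and went into crate cells 0, 1 and 2.
- **Closing the keeper:** The sleeve slipped toward the fingertips on the way back, so I regripped it near the top. I then pushed it shut until it stopped at x = 524.5 mm, with the force rising to 20 N and no further travel.
- **Last checks:** The final pictures show the keeper upright over the rack, three bottles in the crate and two in the rack. The sauce bottle is in its pocket, the salt shaker is standing, and the gripper is clear of everything. I saw no shift of the crate between measurements.
- **Rough spots:** Two bottles touched down hard, at about 30 N on the wrist. One bottle was gripped about 9 mm off centre, and I corrected for that when placing it.

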